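# Sort rinsed glass and instruments into the drying box and leave its cover ajar

### The job

Put the rinsed things from the draining stand away to dry in the box: lay the two glass test tubes down in the tube tray, one lying in each cradle and not dropped, and lay the forceps flat in the plain tray with the brush that is there already. Finish with the box's cover standing on its stiff hinges about 30 degrees open, so that air gets in and dust stays out. Leave the wash bottle and the blue tube rack where they stand.

Things in the scene. Friction and masses are not known exactly. Their poses are not given: they have to be found in the camera images.
- drying_box: White open box fixed to the bench, 170 (x) x 246 (y) x 36 mm high, walls and floor 4 mm; origin at the centre of its underside, x pointing left to the hinged rim at the wall. Two steel trays stand side by side in it, in either order. The open cover slants up from the hinged rim over half of the trays: lean the gripper 30 to 40 degrees along the box's x, fingers towards the hinges.
- cover (a joint): Angle of the clear, grey-framed cover (246 mm wide, 6 mm thick, 0.24 kg): 0 = level and shut, grows as its front edge rises, stop at 1.05 rad (60 degrees). Starts at 0.93 to 1.03. Stiff friction hinges (0.6 N m): it stays where it is left; about 3 N down or 4 N up at the front edge moves it. 30 degrees is 0.52.
- cover_hinge_mid (a point): Middle of the cover's hinge line: 89 mm along the box's x axis from its origin, 40 mm above its underside. The hinge line runs along the box's y.
- cover_lip (a point): Middle of the front edge of the cover's grey finger lip, mid-thickness, 191 mm from the hinge line. The lip is 70 mm wide, stands out 15 mm from the cover's 246 mm wide front edge, and is 6 mm thick.
- tube_tray: Steel tray 160 (x) x 116 (y) x 14 mm high, walls and floor 2 mm; origin at the centre of its underside, axes parallel to the box's. Two white notched bars 10 mm thick cross it at x = -42 and +42 mm, tops 16.5 mm above the origin, 14 mm wide notches at y = -26 and +26 mm. A tube lying along x over a pair of notches is cradled, axis 21 mm above the origin; these are the two cradles.
- tool_tray: Plain steel tray of the same size (160 x 116 x 14 mm, walls and floor 2 mm), flat floor with small dark drain holes, a brush lying along one side; origin at the centre of its underside, axes parallel to the box's.
- drain_stand: White stand fixed to the bench: two notched bars 138 mm long (y), 10 mm thick, at x = -40 and +40 mm; 20 mm wide notches at y = -46, 0, 46 mm, notch floors 12.5 mm, bar tops 20.5 mm above the bench. Origin at the centre of its underside. Each thing to sort lies along x in a pair of notches, in any order; between the bars the bench is clear but for strips 4 mm high at y = -62 and 62 mm.
- tube_1: Empty clear glass test tube, 17 mm diameter, 121 mm long, 12 g, lying down. Origin at the outside of the closed end on the axis; its z axis runs along the tube to the mouth.
- tube_2: Second empty glass test tube, the same as tube_1.
- tube_1_mid (a point): Middle of tube_1, on its axis.
- tube_2_mid (a point): Middle of tube_2, on its axis.
- forceps: Steel forceps, 131 mm long along its y axis, 13 mm wide, 7 mm thick, 18 g, rigid here. Origin at the centre of the underside.
- forceps_mid (a point): Centre of the forceps, 3.5 mm above its underside.
- brush: Slim brush with wooden handle and dark bristles, 137 mm long along its y axis, 12 mm wide and thick. It lies in the plain tray already, along the tray's x near y = +38 mm, and stays in it. Origin at the centre of the underside.
- brush_mid (a point): Centre of the brush, 6 mm above its underside.
- wash_bottle: Bystander: wash bottle with red cap and bent spout, 70 mm wide, 214 mm high, beyond the box; origin at its base.
- tube_rack: Bystander: blue test-tube rack, 62 x 190 x 77 mm, holding three part-filled tubes that rise about 50 mm above it, between the box and the wall; origin at the centre of its base.

How it is judged:
By the outcome, as a careful person would: the job done as asked, in the order asked, and still so for the second after the job is handed in, with the robot touching nothing.
It also fails if it takes over 64 s, if anything falls off the work surface, if the arm or the gripper's body presses on something with over 40 N, if the wrist force passes 120 N, or if a joint passes its speed limit or range.

### The arm

A 6-joint arm with a two-finger parallel gripper is mounted at the origin on the work surface; the furniture and walls round the work are solid. World frame = base frame: x ahead of the robot, y to its left, z up, the work surface at z = 0. Lengths are in m, angles in rad, forces in N, time in s.
With the tool pointing down it reaches from about 0.4 to 0.825 m from the base axis. Payload 7 kg.
Tool frame: the origin (TCP) lies at the very end of the fingers, on their centre line; the grasp point (between the pads) lies 19 mm behind it (grip_depth is the distance from the TCP to the grasp point, in m); z points along the fingers, y is the direction in which the jaws open and shut (so a half turn about z gives the same grasp; the last joint's range is limited). The gripper opens to 88 mm and grips with 3 to 60 N. Pads are 19 mm wide; open, the fingers measure 130 mm over their backs; the gripper's body (78 mm by 193 mm) begins 47 mm behind the grasp point.
Start: joints at [-0.964, 0.359, 0.012, 0, -1.224, -0.288], TCP at [0.212, -0.641, 0.227] pointing down, gripper open.
Joint ranges: [-3.07, 3.07], [-1.43, 2.12], [-1.02, 1.25], [-3.03, 1.67], [-3.05, -0], [-3.03, 3.03]. Speed limits (rad/s): [2.39, 2.39, 3.01, 3.14, 3.14, 3.14].

### API

Orientations are given as [roll, pitch, yaw] about the fixed x, y, z axes, in that order (R = Rz(yaw) Ry(pitch) Rx(roll)).
In Python, from station import get_state, grab_frame, get_calibration, job_done, grip_depth gives the robot as it stands. The module is installed in compiled form; this text tells all that it offers.
- The arm moves only by the shell command python3 -m crank 'ROWS' [FORCE]. ROWS is JSON, a list of rows, each an object with "turn": the turn, a rotation vector about the tool's x, y, z each as a share of 2 pi rad, from -1 to 1, a list of three; "slide": the shift along the tool's x, y, z each as a share of 0.5 m, from -1 to 1, a list of three; "fingers": the opening, from -1 (shut) to 1 (fully open). A call has 1 to 5 rows; each row is the pose to reach, as a shift and turn from the pose commanded when the call began, along the tool's axes at that moment, turning the shorter way round; what a row does not reach only later rows make up. A row lasts 1/12 s, in which the tool goes at most 41.7 mm and 7.16 degrees, less where a joint would pass 70% of its speed; a pose out of reach is approached as far as the arm can. A call with a number of a shift or a turn outside -1 to 1 is refused whole. A call with a gripper value outside its range is refused whole. The fingers move at their own pace and stop on an object; FORCE is the grip in N (left out, the last holds). Time passes only in rows, so rows that repeat a pose let the fingers close. It gives the time, the measured TCP pose, the force and the opening at its end, in the units of the state.
- get_state(): the state, without advancing time (a new reading comes with each control period).
- grab_frame(name): name is "scene" or "top"; returns the picture (420x560x3 uint8, red, green, blue); there is no depth.
- get_calibration(name): a dict with "K" (3x3 intrinsics, pixels), "pose" (4x4, takes a point from camera to world coordinates). Camera axes: x right, y up, looking along -z (the intrinsics and any distortion apply to the point x, -y, -z); pixel columns grow to the right and rows downward; lengths in m; the calibration is good to about 2 mm. A picture is of the moment at which its call begins. get_calibration takes no time and is no camera call.
- job_done(): hands the job in, once; it reports no verdict.
The state is a dict: "t": time; "q": joint angles; "qd": joint speeds; "joint_efforts": joint torques, N m; "eef_pos": TCP position; "ee_rot": TCP orientation; "force": force on the tool from outside, world axes, zero at the start; "moment": the same for the moment, N m; "width": finger opening in m.
Only numpy, scipy, OpenCV 4.12 (cv2) and the standard library are available. Lean on these libraries where they do the work, as an engineer would, in place of code of your own. Each camera call takes 0.05 s, during which the arm holds its last target.

## Working session

There is one attempt and no reset: what is moved stays moved. The work goes in short steps, Python scripts to look and compute and a shell command to move; the robot and the scene stay as the last step left them, time stands still between calls to the robot, and variables do not carry over. Pictures are saved under pics/ and viewed, and the job is handed in when it is done.

```bash
mkdir -p pics; ls
cat > h.py <<'E'
import numpy as np, cv2
from station import *
from scipy.spatial.transform import Rotation as R
def snap(name,fn):
    im=grab_frame(name); cv2.imwrite('pics/'+fn+'_raw.png',im[:,:,::-1]); 
    return im
E
python3 - <<'E'
from h import *
s=get_state(); print(s); print(grip_depth)
for n in ("scene","top"):
    snap(n,n+'0'); c=get_calibration(n); print(n,c)
E
```

```text
pics
{'t': 0.0, 'q': array([-9.63857596e-01,  3.59399277e-01,  1.10308183e-02, -3.81686174e-04,
       -1.22407598e+00, -2.88120930e-01]), 'qd': array([-0.00187321, -0.00121018,  0.00080041, -0.00047944, -0.00047194,
       -0.00050578]), 'joint_efforts': array([-3.17897517e-03, -5.82707369e+01,  2.93047482e+01,  6.99747518e+00,
        6.70576832e-03, -1.83539669e-04]), 'eef_pos': array([ 0.21141284, -0.64050975,  0.22559678]), 'ee_rot': array([ 3.13991051e+00, -1.24348969e-04, -2.82290475e+00]), 'force': array([0.55181622, 0.03756797, 0.59024295]), 'moment': array([-0.02545445,  0.00957712,  0.01428638]), 'width': 0.08744625860114467}
0.0188
scene {'K': array([[531.48151872,   0.        , 275.00640602],
       [  0.        , 531.48151872, 203.65135093],
       [  0.        ,   0.        ,   1.        ]]), 'pose': array([[ 0.32995894,  0.37460342, -0.8664868 , -0.49258499],
       [-0.94399314,  0.12897732, -0.30371337, -0.22605358],
       [-0.00201492,  0.91817053,  0.39618028,  0.5320628 ],
       [ 0.        ,  0.        ,  0.        ,  1.        ]])}
top {'K': array([[537.06192957,   0.        , 282.6749849 ],
       [  0.        , 537.06192957, 207.2209028 ],
       [  0.        ,   0.        ,   1.        ]]), 'pose': array([[ 0.46125362,  0.86615018, -0.19242913,  0.30701497],
       [-0.88725705,  0.45136356, -0.09510978,  0.03124984],
       [ 0.00447614,  0.21460383,  0.97669092,  1.09205432],
       [ 0.        ,  0.        ,  0.        ,  1.        ]])}
```

View pics/scene0_raw.png

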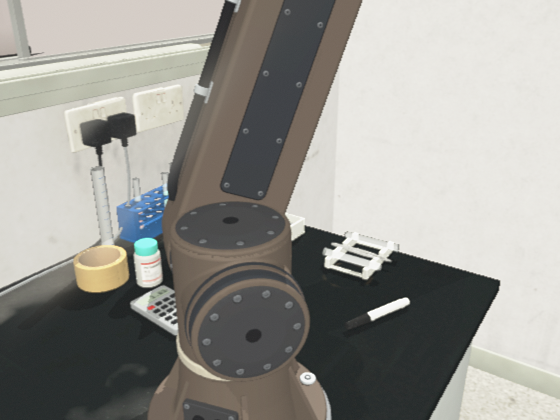

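View pics/top0_raw.png

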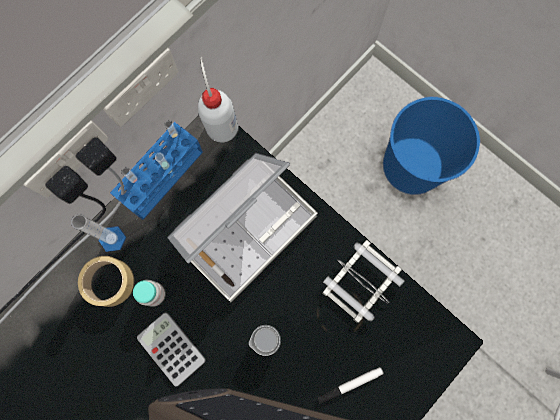

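Run:
```python
import cv2
im=cv2.imread('pics/top0_raw.png')
cv2.imwrite('pics/t_box.png',cv2.resize(im[145:305,160:325],None,fx=3.7,fy=3.7,interpolation=cv2.INTER_CUBIC))
cv2.imwrite('pics/t_stand.png',cv2.resize(im[230:330,310:415],None,fx=5.5,fy=5.5,interpolation=cv2.INTER_CUBIC))
im=cv2.imread('pics/scene0_raw.png')
cv2.imwrite('pics/s_stand.png',cv2.resize(im[220:290,310:410],None,fx=6,fy=6,interpolation=cv2.INTER_CUBIC))
```

```text
(no output)
```

View pics/t_box.png

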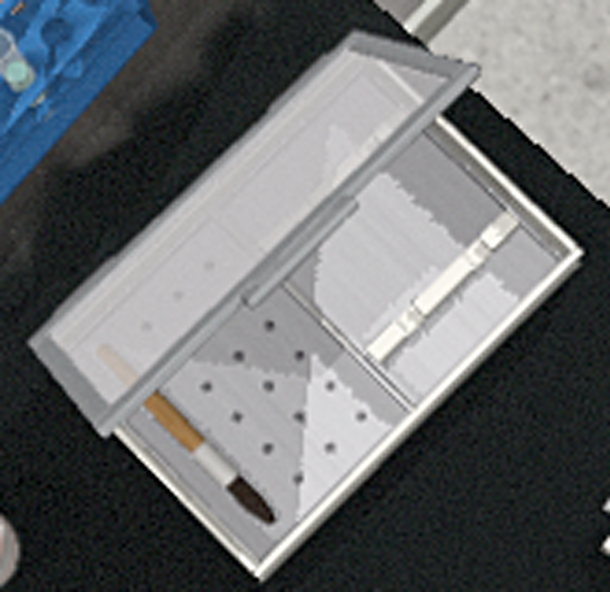

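View pics/t_stand.png

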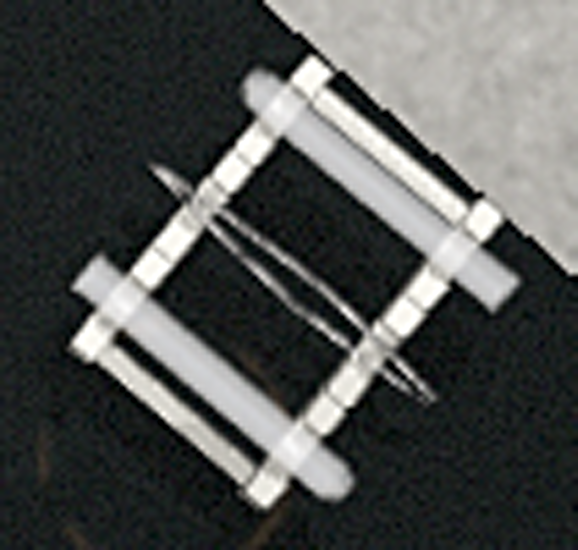

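View pics/s_stand.png

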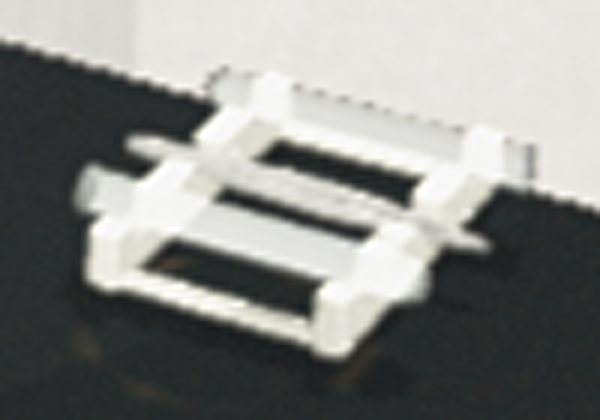

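```bash
cat >> h.py <<'E'
def ray(n,uv):
    c=get_calibration(n);K=c['K'];P=c['pose']
    d=np.linalg.inv(K)@np.array([uv[0],uv[1],1.]); d=np.array([d[0],-d[1],-d[2]])
    return P[:3,3],P[:3,:3]@d
def onz(n,uv,z):
    o,d=ray(n,uv); return o+d*(z-o[2])/d[2]
def proj(n,p):
    c=get_calibration(n);K=c['K'];P=c['pose']
    q=P[:3,:3].T@(np.asarray(p)-P[:3,3]); q=np.array([q[0],-q[1],-q[2]]); u=K@q; return u[:2]/u[2]
E
python3 - <<'E'
from h import *
S=lambda x,y:(310+x/5.5-.4,230+y/5.5-.4)
B=lambda x,y:(160+x/3.7-.36,145+y/3.7-.36)
def fit(loc,wor):
    a=np.array(loc,float);b=np.array(wor)[:,:2]
    A=a-a.mean(0);C=b-b.mean(0)
    th=np.arctan2((A[:,0]*C[:,1]-A[:,1]*C[:,0]).sum(),(A*C).sum())
    c,s=np.cos(th),np.sin(th);Rm=np.array([[c,-s],[s,c]])
    t=b.mean(0)-Rm@a.mean(0); r=b-(a@Rm.T+t); return th,t,r
# stand ends
w=[onz('top',S(*p),.0205) for p in [(315,62),(85,348),(490,208),(262,500)]]
print(np.round(w,4)); print([np.linalg.norm(w[0]-w[1]),np.linalg.norm(w[2]-w[3]),np.linalg.norm(w[0]-w[2])])
print('stand',fit([(40,-69),(40,69),(-40,-69),(-40,69)],w))
for nm,p,z in [('tubeR ends',(255,85),.022),('',(508,292),.022),('tubeL',(90,272),.022),('',(345,480),.022),('forc',(155,167),.017),('',(430,398),.017)]:
    print(nm,np.round(onz('top',S(*p),z),4))
w=[onz('top',B(*p),.036) for p in [(582,250),(260,578)]]
print(np.round(w,4),np.linalg.norm(w[0]-w[1]))
d=w[1]-w[0]; y=d/np.linalg.norm(d); x=np.array([y[1],-y[0],0]); print('yaw box',np.arctan2(x[1],x[0]))
o=(w[0]+w[1])/2+0.085*x; print('box origin',o)
for nm,p,z in [('bar end',(502,222),.0225),('bar',(382,352),.0225)]:
    q=onz('top',B(*p),z); print(nm,q,(q-o)@x,(q-o)@y)
E
```

```text
[[ 0.535  -0.047   0.0205]
 [ 0.4032 -0.0185  0.0205]
 [ 0.516  -0.1265  0.0205]
 [ 0.3844 -0.0981  0.0205]]
[np.float64(0.13483091203071568), np.float64(0.13462067920650694), np.float64(0.08167070904482059)]
stand (np.float64(1.3527273133803823), array([ 0.45963307, -0.07251039]), array([[-75.94434616, -24.09940154],
       [ 58.65563058, -53.9264282 ],
       [-58.65571832,  53.92651984],
       [ 75.94443389,  24.0993099 ]]))
tubeR ends [ 0.5168 -0.0311  0.022 ]
 [ 0.4912 -0.1447  0.022 ]
tubeL [ 0.4281 -0.0079  0.022 ]
 [ 0.4042 -0.1211  0.022 ]
forc [ 0.4738 -0.0121  0.017 ]
 [ 0.4448 -0.1365  0.017 ]
[[0.5378 0.0683 0.036 ]
 [0.303  0.1391 0.036 ]] 0.24527751458411304
yaw box 1.2780413694589912
box origin [0.44490786 0.18506493 0.036     ]
bar end [0.53445163 0.1150067  0.0225    ] -0.04123590246075598 -0.10595207630646863
bar [0.43984052 0.13978374 0.0225    ] -0.04481697722097103 -0.00821600541382901
```

Run:
```python
from h import *
im=cv2.imread('pics/top0_raw.png')
def dots(img,pts,x0,y0,f,fn):
    c=cv2.resize(img[y0:y0+150,x0:x0+150],None,fx=f,fy=f,interpolation=cv2.INTER_CUBIC)
    for p,col in pts:
        u=(proj('top',p)-[x0,y0]+.5)*f; cv2.circle(c,tuple(int(v) for v in u),2,col,-1)
    cv2.imwrite(fn,c)
r,g=(0,0,255),(0,200,0)
yaw=1.278;o=np.array([.4449,.1851]);
X=np.array([np.cos(yaw),np.sin(yaw)]);Y=np.array([-X[1],X[0]])
W=lambda x,y,z:np.r_[o+X*x+Y*y,z]
pts=[(W(a,b,.036),r) for a in(-.085,.085) for b in np.linspace(-.123,.123,13)]+[(W(a,b,.036),r) for b in(-.123,.123) for a in np.linspace(-.085,.0,6)]
for ty in(-.06,.06):
    pts+=[(W(-.08,ty+b,.018),g) for b in(-.058,.058)]
for b in(-.033,-.019,.019,.033): pts+=[(W(a,-.06+b,.0205),g) for a in(-.047,-.037)]
import math
for deg in (53,56,59):
    t=math.radians(deg)
    for b in(-.035,.035): pts.append((W(.089-.191*math.cos(t),b,.04+.191*math.sin(t)),(255,0,255)))
dots(im,pts,175,150,4,'pics/ov_box.png')
yaw=1.350;o=np.array([.4597,-.0725]);
X=np.array([np.cos(yaw),np.sin(yaw)]);Y=np.array([-X[1],X[0]])
pts=[]
for a in(-.045,-.035,.035,.045):
  for b in(-.069,-.056,-.036,-.010,.010,.036,.056,.069): pts.append((W(a,b,.0205),r))
dots(im,pts,300,220,4,'pics/ov_st.png')
```

```text
(no output)
```

View pics/ov_box.png

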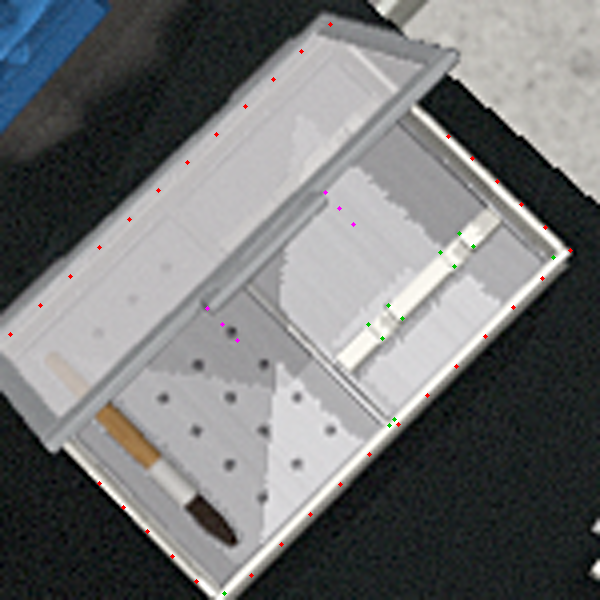

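View pics/ov_st.png

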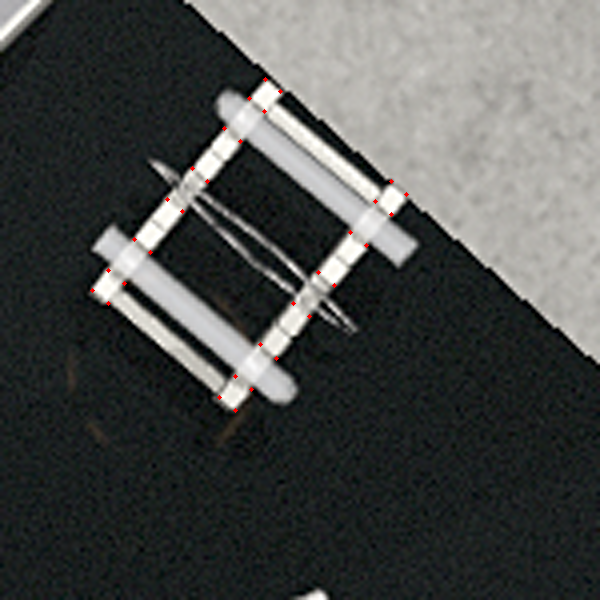

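Run:
```python
import cv2
im=cv2.imread('pics/top0_raw.png')
c=cv2.resize(im[190:265,250:325],None,fx=8,fy=8,interpolation=cv2.INTER_CUBIC)
cv2.imwrite('pics/z1.png',c)
c=cv2.resize(im[230:305,180:255],None,fx=8,fy=8,interpolation=cv2.INTER_CUBIC)
cv2.imwrite('pics/z2.png',c)
```

```text
(no output)
```

View pics/z1.png

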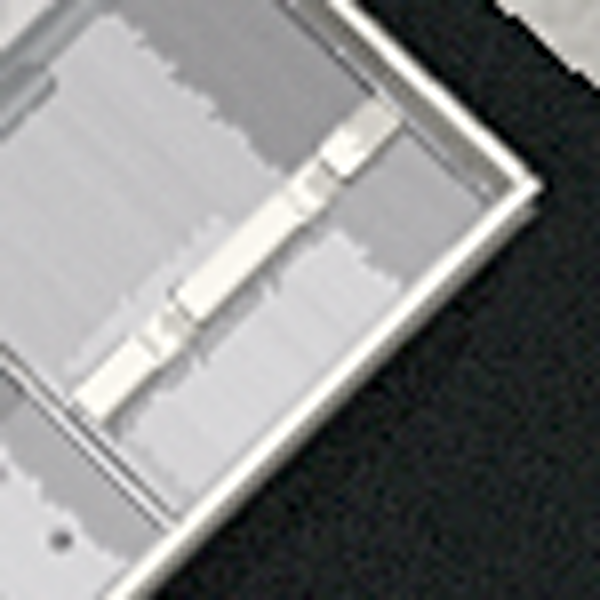

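View pics/z2.png

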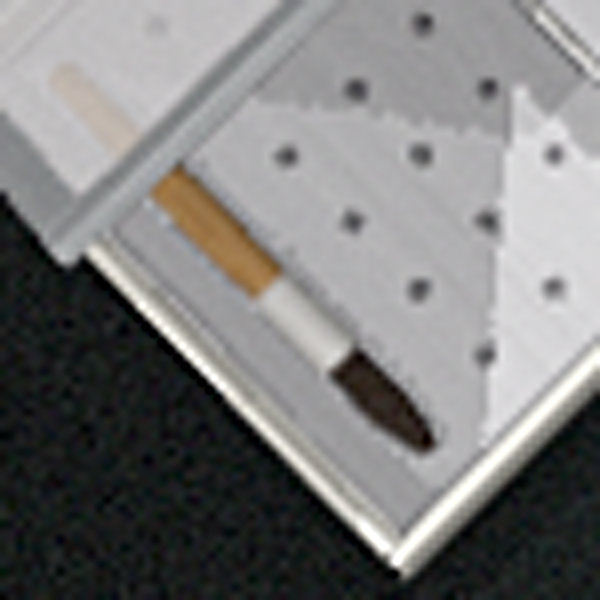

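Run:
```python
from h import *
A=lambda x,y:(250+x/8-.44,190+y/8-.44)
B=lambda x,y:(180+x/8-.44,230+y/8-.44)
w=[onz('top',A(541,185),.036),onz('top',B(402,558),.036)]
d=w[1]-w[0]; print(w,np.linalg.norm(d)); y=d/np.linalg.norm(d); x=np.array([y[1],-y[0],0]); print('yaw',np.arctan2(x[1],x[0]))
o=(w[0]+w[1])/2+.085*x; print(o)
n=[onz('top',A(168,326),.0205),onz('top',A(318,183),.0205)]
for q in n: print(q,(q-o)@x,(q-o)@y)
dn=n[0]-n[1]; print('yaw notch',np.arctan2(-dn[0],dn[1]),np.linalg.norm(dn))
e=[onz('top',A(90,408),.0205),onz('top',A(397,108),.0205)]
for q in e: print(q,(q-o)@x,(q-o)@y)
for p in [(435,445),(165,185)]:
  q=onz('top',B(*p),.012);print('brush',(q-o)@x,(q-o)@y)
# drain holes row direction
h=[onz('top',B(*p),.006) for p in [(288,156),(485,355),(423,22),(357,90)]]
d=h[1]-h[0];print('hole dir',np.arctan2(-d[1],-d[0]), [((q-o)@x,(q-o)@y) for q in h])
# lip front edge: crop t_box coordinates
T=lambda x,y:(160+x/3.7-.36,145+y/3.7-.36)
for p in [(250,303),(355,203)]:
  O,D=ray('top',T(*p)); # find angle: point in plane y fixed: solve t s.t. dist from hinge in xz =191
  ts=np.linspace(.8,1.1,3001)
  best=min(ts,key=lambda t:abs(np.hypot((O+D*t-o)@x-.089,(O+D*t)[2]-.04)-.191))
  P=O+D*best;a=(P-o)@x;print('lip',P,(P-o)@y,np.degrees(np.arctan2(P[2]-.04,.089-a)))
```

```text
[array([0.53715254, 0.06740726, 0.036     ]), array([0.30546195, 0.14066555, 0.036     ])] 0.24299651444921394
yaw 1.2645531069067832
[0.44693294 0.1850816  0.036     ]
[0.46436226 0.13527307 0.0205    ] -0.04223650727523343 -0.031634593616098966
[0.514729   0.11858224 0.0205    ] -0.04296626495190805 -0.08468984814375165
yaw notch 1.2507993012339504 0.05306027307940167
[0.43674772 0.14294307 0.0205    ] -0.04324856744174869 -0.0029925401799307783
[0.54148549 0.10965381 0.0205    ] -0.043412761726551494 -0.11289316793786267
brush -0.0683761210228629 0.09722745076665454
brush 0.026753704035442066 0.1002929148089767
hole dir 1.2699504063258134 [(np.float64(0.011282600334250903), np.float64(0.07317672646525933)), (np.float64(-0.06038630903779091), np.float64(0.07278990414618264)), (np.float64(0.011957699210711614), np.float64(0.024961766662692415)), (np.float64(0.011162160395947843), np.float64(0.049059546686399266))]
lip [0.40963841 0.1852254  0.20271701] 0.035602683258138264 58.39943096304644
lip [0.47291378 0.16493803 0.20245746] -0.030844886089461638 58.29032334450737
```

```bash
cat >> h.py <<'E'
def ori(yaw,lean):
    X=np.array([np.cos(yaw),np.sin(yaw),0]);Y=np.array([-X[1],X[0],0]);L=np.radians(lean)
    z=np.sin(L)*X-np.array([0,0,np.cos(L)]); return np.c_[np.cross(Y,z),Y,z]
def go(p,yaw,lean,s=None):
    s=s or get_state(); Rc=R.from_euler('xyz',s['ee_rot']); Rt=R.from_matrix(ori(yaw,lean))
    rv=(Rc.inv()*Rt).as_rotvec(); sl=Rc.inv().apply(np.array(p)-s['eef_pos'])
    print('t',round(s['t'],2),'pos',np.round(s['eef_pos'],4),'F',np.round(s['force'],1),'w',round(s['width'],4),'q',np.round(s['q'],2))
    print('slide',np.round(sl/.5,4),'turn',np.round(rv/2/np.pi,4),'dist',round(np.linalg.norm(sl),4),'ang',round(np.degrees(np.linalg.norm(rv)),1),
      'rows',round(max(np.linalg.norm(sl)/.0417,np.degrees(np.linalg.norm(rv))/7.16),1))
E
python3 -c "
from h import *
go([.504,-.088,.12],1.35,30)"
```

```text
t 0.1 pos [ 0.2114 -0.6406  0.2257] F [-0.  -0.1 -0.1] w 0.0875 q [-0.96  0.36  0.01 -0.   -1.22 -0.29]
slide [-0.9021  0.8659  0.2126] turn [-0.0427 -0.0757 -0.1603] dist 0.6342 ang 65.6 rows 15.2
```

```bash
python3 -m crank '[{"slide":[-0.902,0.866,0.2126],"turn":[-0.0427,-0.0757,-0.1603],"fingers":-0.2},{"slide":[-0.902,0.866,0.2126],"turn":[-0.0427,-0.0757,-0.1603],"fingers":-0.2},{"slide":[-0.902,0.866,0.2126],"turn":[-0.0427,-0.0757,-0.1603],"fingers":-0.2},{"slide":[-0.902,0.866,0.2126],"turn":[-0.0427,-0.0757,-0.1603],"fingers":-0.2},{"slide":[-0.902,0.866,0.2126],"turn":[-0.0427,-0.0757,-0.1603],"fingers":-0.2}]' 20; python3 -c "
from h import *
go([.504,-.088,.12],1.35,30)"
```

```text
t: 0.52
eef_pos: [0.3081, -0.4576, 0.1916]
ee_rot: [3.071, 0.289, -2.275]
force: [0.0, -0.6, 0.1]
width: 0.0597
t 0.52 pos [ 0.3081 -0.4576  0.1916] F [ 0.  -0.6  0.1] w 0.0597 q [-0.83  0.29 -0.08 -0.29 -1.31  0.23]
slide [-0.7424  0.1533  0.3817] turn [-0.0195 -0.0341 -0.072 ] dist 0.4244 ang 29.5 rows 10.2
```

```bash
python3 -m crank '[{"slide":[-0.742,0.153,0.382],"turn":[-0.0195,-0.0341,-0.072],"fingers":-0.2},{"slide":[-0.742,0.153,0.382],"turn":[-0.0195,-0.0341,-0.072],"fingers":-0.2},{"slide":[-0.742,0.153,0.382],"turn":[-0.0195,-0.0341,-0.072],"fingers":-0.2},{"slide":[-0.742,0.153,0.382],"turn":[-0.0195,-0.0341,-0.072],"fingers":-0.2},{"slide":[-0.742,0.153,0.382],"turn":[-0.0195,-0.0341,-0.072],"fingers":-0.2}]'; python3 -c "
from h import *
go([.504,-.088,.12],1.35,30)"
```

```text
t: 0.93
eef_pos: [0.4051, -0.2774, 0.1541]
ee_rot: [3.139, 0.525, -1.792]
force: [1.2, -0.2, -0.3]
width: 0.0352
t 0.93 pos [ 0.4051 -0.2774  0.1541] F [ 1.2 -0.2 -0.3] w 0.0352 q [-0.61  0.32 -0.14 -0.49 -1.36  0.56]
slide [-0.3232 -0.1106  0.2657] turn [ 0.0004  0.0003 -0.0001] dist 0.2164 ang 0.2 rows 5.2
```

```bash
python3 -m crank '[{"slide":[-0.323,-0.11,0.2657],"turn":[0,0,0],"fingers":-0.2},{"slide":[-0.323,-0.11,0.2657],"turn":[0,0,0],"fingers":-0.2},{"slide":[-0.323,-0.11,0.2657],"turn":[0,0,0],"fingers":-0.2},{"slide":[-0.323,-0.11,0.2657],"turn":[0,0,0],"fingers":-0.2},{"slide":[-0.323,-0.11,0.2657],"turn":[0,0,0],"fingers":-0.2}]'
python3 - <<'E'
from h import *
snap('top','top1');snap('scene','scene1')
s=get_state(); print(proj('top',s['eef_pos']),proj('scene',s['eef_pos']))
go([.504,-.088,.12],1.35,30)
im=cv2.imread('pics/top1_raw.png'); cv2.imwrite('pics/a.png',cv2.resize(im[190:340,290:440],None,fx=4,fy=4,interpolation=cv2.INTER_CUBIC))
E
```

```text
t: 1.35
eef_pos: [0.5009, -0.0948, 0.1217]
ee_rot: [3.139, 0.521, -1.798]
force: [1.3, 0.2, -0.8]
width: 0.0349
[389.86343413 259.76602815] [375.77262055 197.36508656]
t 1.45 pos [ 0.5015 -0.0916  0.1213] F [ 0.6 -1.3 -0.2] w 0.0349 q [-0.24  0.28 -0.25 -0.59 -1.12  0.3 ]
slide [-0.0057 -0.0032  0.0063] turn [ 0.0004 -0.0001 -0.0003] dist 0.0045 ang 0.2 rows 0.1
```

View pics/a.png

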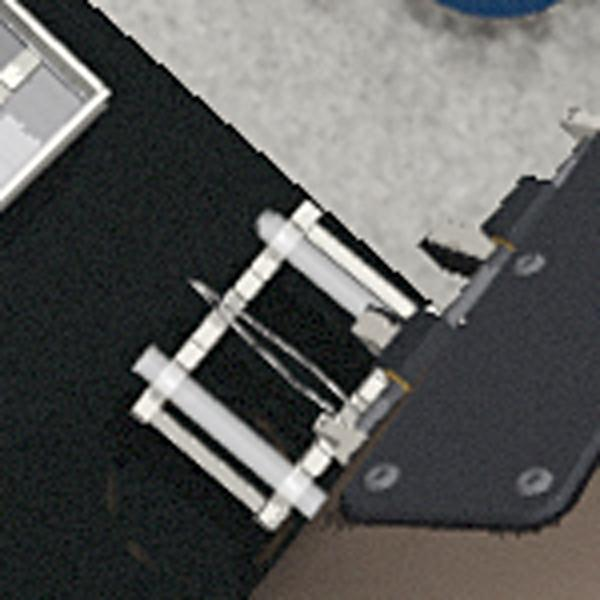

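View pics/scene1_raw.png

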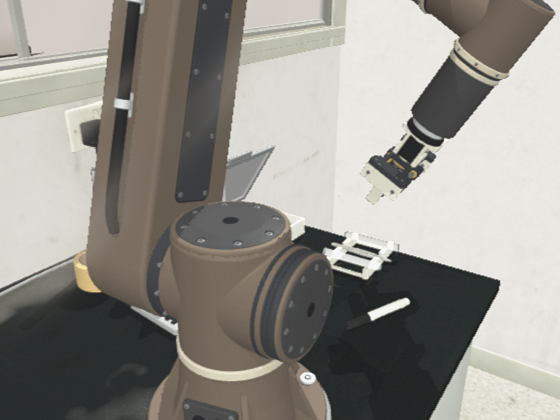

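Run:
```python
from h import *
im=cv2.imread('pics/top1_raw.png'); cv2.imwrite('pics/a.png',cv2.resize(im[225:305,365:445],None,fx=7.5,fy=7.5,interpolation=cv2.INTER_CUBIC))
im=cv2.imread('pics/scene1_raw.png'); cv2.imwrite('pics/b.png',cv2.resize(im[130:220,345:435],None,fx=6.5,fy=6.5,interpolation=cv2.INTER_CUBIC))
```

```text
(no output)
```

View pics/a.png

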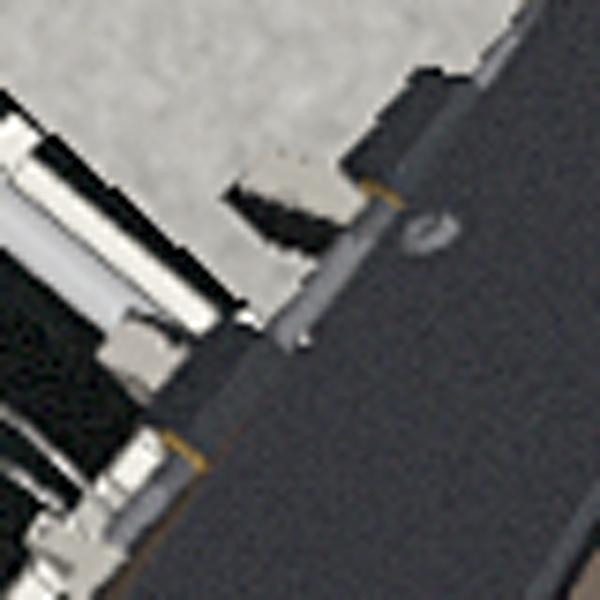

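View pics/b.png

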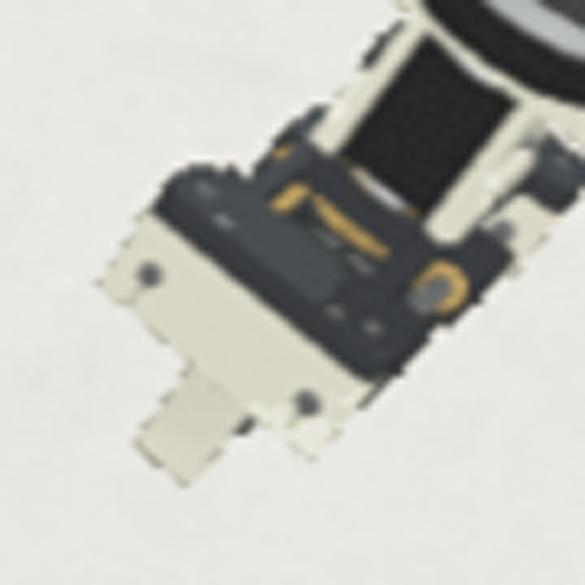

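```bash
python3 -c "
from h import *
go([.505,-.0835,.013],1.35,30)"
```

```text
t 1.45 pos [ 0.5015 -0.0916  0.1213] F [ 0.6 -1.3 -0.2] w 0.0349 q [-0.24  0.28 -0.25 -0.59 -1.12  0.3 ]
slide [ 0.0932 -0.0039  0.1963] turn [ 0.0004 -0.0001 -0.0003] dist 0.1087 ang 0.2 rows 2.6
```

```bash
python3 -m crank '[{"slide":[0.045,-0.004,0.1],"turn":[0,0,0],"fingers":-0.2},{"slide":[0.075,-0.004,0.156],"turn":[0,0,0],"fingers":-0.2},{"slide":[0.083,-0.004,0.175],"turn":[0,0,0],"fingers":-0.2},{"slide":[0.083,-0.004,0.175],"turn":[0,0,0],"fingers":-0.2}]' 10; python3 -c "
from h import *
go([.505,-.0835,.013],1.35,30)"
```

```text
t: 1.78
eef_pos: [0.5013, -0.0889, 0.0221]
ee_rot: [3.13, 0.522, -1.802]
force: [-0.7, -0.8, -0.5]
width: 0.0353
t 1.78 pos [ 0.5013 -0.0889  0.0221] F [-0.7 -0.8 -0.5] w 0.0353 q [-0.25  0.43 -0.31 -0.65 -0.97  0.43]
slide [-0.0014 -0.0049  0.0218] turn [ 0.001  -0.0003 -0.0015] dist 0.0112 ang 0.7 rows 0.3
```

```bash
python3 -m crank '[{"slide":[-0.0014,-0.005,0.0218],"turn":[0.001,0,-0.0015],"fingers":-0.2},{"slide":[-0.0014,-0.005,0.0218],"turn":[0.001,0,-0.0015],"fingers":-0.2},{"slide":[-0.0014,-0.005,0.0218],"turn":[0.001,0,-0.0015],"fingers":-0.2}]' 10; python3 -c "
from h import *
go([.505,-.0835,.013],1.35,30)
snap('top','top2')
im=cv2.imread('pics/top2_raw.png'); cv2.imwrite('pics/a.png',cv2.resize(im[220:320,310:420],None,fx=5.5,fy=5.5,interpolation=cv2.INTER_CUBIC))
"
```

```text
t: 2.03
eef_pos: [0.5087, -0.0847, 0.0178]
ee_rot: [-3.13, 0.521, -1.785]
force: [-0.3, -1.0, 0.5]
width: 0.0354
t 2.03 pos [ 0.5087 -0.0847  0.0178] F [-0.3 -1.   0.5] w 0.0354 q [-0.24  0.43 -0.31 -0.66 -0.95  0.45]
slide [0.0041 0.0078 0.0086] turn [-0.0013 -0.0004  0.0009] dist 0.0061 ang 0.6 rows 0.1
```

View pics/a.png

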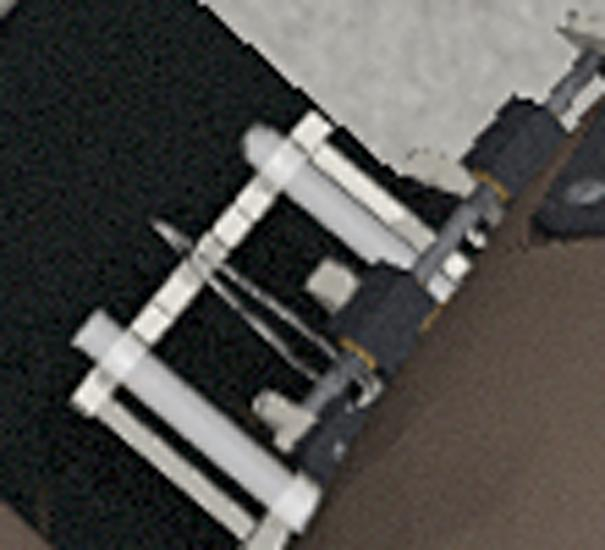

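```bash
for i in 1 2 3; do python3 -m crank '[{"slide":[0,0,0],"turn":[0,0,0],"fingers":-0.2}]' | grep -E "eef|rot"; done; python3 -c "
from h import *
go([.505,-.0835,.013],1.35,30)"
```

```text
eef_pos: [0.5086, -0.0848, 0.018]
ee_rot: [-3.129, 0.521, -1.785]
eef_pos: [0.5084, -0.0848, 0.0177]
ee_rot: [-3.13, 0.521, -1.785]
eef_pos: [0.5082, -0.0847, 0.0173]
ee_rot: [-3.13, 0.521, -1.786]
t 2.33 pos [ 0.5082 -0.0847  0.0173] F [ 0.5 -0.2  0.2] w 0.0347 q [-0.24  0.43 -0.31 -0.66 -0.94  0.45]
slide [0.0035 0.0068 0.0079] turn [-0.0013 -0.0004  0.0008] dist 0.0055 ang 0.6 rows 0.1
```

```bash
python3 -m crank '[{"slide":[0.0035,0.0068,0.0079],"turn":[-0.001,0,0.0008],"fingers":-0.2},{"slide":[0.0035,0.0068,0.0079],"turn":[-0.001,0,0.0008],"fingers":-0.2},{"slide":[0.0035,0.0068,0.0079],"turn":[-0.001,0,0.0008],"fingers":-0.2}]' 10; python3 -c "
from h import *
go([.505,-.0835,.013],1.35,30)"
```

```text
t: 2.58
eef_pos: [0.5042, -0.0832, 0.0119]
ee_rot: [3.141, 0.521, -1.793]
force: [-0.2, -0.1, -0.8]
width: 0.0352
t 2.58 pos [ 0.5042 -0.0832  0.0119] F [-0.2 -0.1 -0.8] w 0.0352 q [-0.24  0.44 -0.32 -0.66 -0.94  0.45]
slide [-0.0009 -0.0017 -0.0021] turn [ 0.     -0.0004 -0.0002] dist 0.0014 ang 0.1 rows 0.0
```

Within 1.4 mm of the target; closing on the tube.

```bash
python3 -m crank '[{"slide":[0,0,0],"turn":[0,0,0],"fingers":-1},{"slide":[0,0,0],"turn":[0,0,0],"fingers":-1},{"slide":[0,0,0],"turn":[0,0,0],"fingers":-1},{"slide":[0,0,0],"turn":[0,0,0],"fingers":-1}]' 10; python3 -c "
from h import *
go([.505,-.0835,.013],1.35,30)"
```

```text
t: 2.92
eef_pos: [0.5046, -0.0833, 0.0121]
ee_rot: [-3.141, 0.521, -1.792]
force: [1.0, 0.3, -0.6]
width: 0.0163
t 2.92 pos [ 0.5046 -0.0833  0.0121] F [ 1.   0.3 -0.6] w 0.0163 q [-0.24  0.44 -0.31 -0.66 -0.94  0.45]
slide [-0.0006 -0.0008 -0.0016] turn [-0.0001 -0.0004 -0.0001] dist 0.001 ang 0.1 rows 0.0
```

```bash
python3 -c "
from h import *
go([.5046,-.0833,.09],1.35,30)
go([.489,.0354,.09],1.265,30)"
```

```text
t 2.92 pos [ 0.5046 -0.0833  0.0121] F [ 1.   0.3 -0.6] w 0.0163 q [-0.24  0.44 -0.31 -0.66 -0.94  0.45]
slide [-0.0775  0.     -0.1351] turn [-0.0001 -0.0004 -0.0001] dist 0.0779 ang 0.1 rows 1.9
t 2.92 pos [ 0.5046 -0.0833  0.0121] F [ 1.   0.3 -0.6] w 0.0163 q [-0.24  0.44 -0.31 -0.66 -0.94  0.45]
slide [-0.2724  0.0826 -0.0232] turn [ 0.0067 -0.0004  0.0117] dist 0.1428 ang 4.8 rows 3.4
```

```bash
python3 -m crank '[{"slide":[-0.03,0,-0.052],"turn":[0,0,0],"fingers":-1},{"slide":[-0.0775,0,-0.135],"turn":[0,0,0],"fingers":-1},{"slide":[-0.14,0.03,-0.1],"turn":[0.003,0,0.005],"fingers":-1},{"slide":[-0.21,0.06,-0.06],"turn":[0.0067,0,0.0117],"fingers":-1},{"slide":[-0.272,0.0826,-0.023],"turn":[0.0067,0,0.0117],"fingers":-1}]'; python3 -c "
from h import *
go([.489,.0354,.09],1.265,30)"
```

```text
t: 3.33
eef_pos: [0.4885, 0.0363, 0.0911]
ee_rot: [-3.14, 0.523, -1.881]
force: [-0.9, 2.0, -0.2]
width: 0.0164
t 3.33 pos [0.4885 0.0363 0.0911] F [-0.9  2.  -0.2] w 0.0164 q [ 0.02  0.21 -0.43 -0.66 -0.87  0.09]
slide [ 0.0023 -0.0015  0.0012] turn [-0.0007 -0.0001 -0.0006] dist 0.0015 ang 0.3 rows 0.0
```

```bash
python3 -c "
from h import *
snap('top','top3')
im=cv2.imread('pics/top3_raw.png'); cv2.imwrite('pics/a.png',cv2.resize(im[145:305,190:390],None,fx=4,fy=4,interpolation=cv2.INTER_CUBIC))
go([.489,.0354,.048],1.265,30)
"
```

```text
t 3.38 pos [0.4871 0.0426 0.091 ] F [-4.5  7.6 -1.2] w 0.0166 q [ 0.03  0.2  -0.43 -0.67 -0.87  0.09]
slide [ 0.0541 -0.0081  0.0681] turn [-0.      0.0003 -0.0002] dist 0.0437 ang 0.1 rows 1.0
```

View pics/a.png

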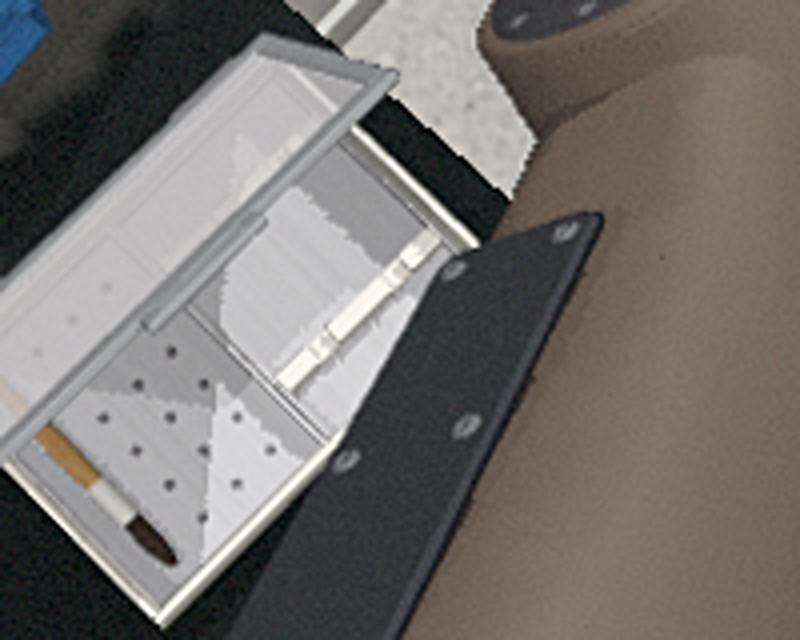

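```bash
python3 -m crank '[{"slide":[0,0,0],"turn":[0,0,0],"fingers":-1}]';  python3 -c "
from h import *
snap('scene','scene3')
go([.489,.0354,.048],1.265,30)
"
```

```text
t: 3.47
eef_pos: [0.488, 0.0386, 0.0907]
ee_rot: [-3.14, 0.522, -1.872]
force: [-0.4, -0.7, -0.1]
width: 0.0167
t 3.52 pos [0.4886 0.037  0.0905] F [0.6 1.2 0.3] w 0.0165 q [ 0.02  0.21 -0.42 -0.66 -0.88  0.1 ]
slide [ 0.0447 -0.0017  0.0723] turn [ 0.0001 -0.0003  0.0006] dist 0.0425 ang 0.2 rows 1.0
```

View pics/scene3_raw.png

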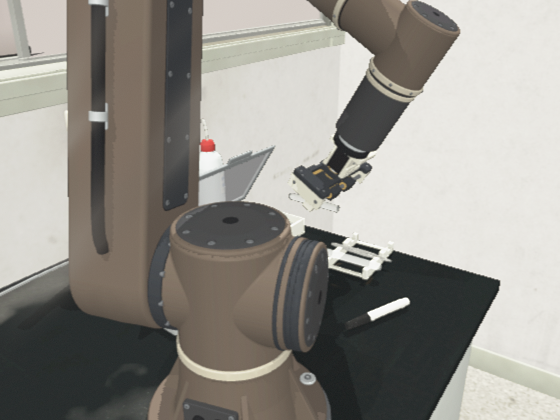

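```bash
python3 -m crank '[{"slide":[0.044,-0.0017,0.0715],"turn":[0,0,0],"fingers":-1},{"slide":[0.044,-0.0017,0.0715],"turn":[0,0,0],"fingers":-1},{"slide":[0.044,-0.0017,0.0715],"turn":[0,0,0],"fingers":-1}]';  python3 -c "
from h import *
go([.5288,.1633,.047],1.265,30)
"
```

```text
t: 3.77
eef_pos: [0.4881, 0.0329, 0.0459]
ee_rot: [3.135, 0.519, -1.882]
force: [-0.3, -0.1, 1.0]
width: 0.0165
t 3.77 pos [0.4881 0.0329 0.0459] F [-0.3 -0.1  1. ] w 0.0165 q [-0.    0.29 -0.44 -0.71 -0.82  0.18]
slide [-0.2383  0.0014  0.1337] turn [ 0.0006 -0.0007 -0.0007] dist 0.1366 ang 0.4 rows 3.3
```

```bash
python3 -m crank '[{"slide":[-0.06,0,0.0334],"turn":[0,0,0],"fingers":-1},{"slide":[-0.12,0,0.0668],"turn":[0,0,0],"fingers":-1},{"slide":[-0.18,0,0.1],"turn":[0,0,0],"fingers":-1},{"slide":[-0.238,0.001,0.1337],"turn":[0,0,0],"fingers":-1},{"slide":[-0.238,0.001,0.1337],"turn":[0,0,0],"fingers":-1}]';  python3 -c "
from h import *
snap('top','top4')
im=cv2.imread('pics/top4_raw.png'); cv2.imwrite('pics/a.png',cv2.resize(im[145:305,190:390],None,fx=4,fy=4,interpolation=cv2.INTER_CUBIC))
go([.5288,.1633,.024],1.265,30)
"
```

```text
t: 4.18
eef_pos: [0.5327, 0.1681, 0.0521]
ee_rot: [-3.138, 0.524, -1.873]
force: [-0.1, -0.2, -0.6]
width: 0.0164
t 4.23 pos [0.5316 0.1663 0.0517] F [-0.6  0.   0.2] w 0.0163 q [ 0.28  0.3  -0.4  -0.71 -0.69 -0.07]
slide [0.0341 0.0038 0.0442] turn [-0.0002 -0.0001  0.0005] dist 0.028 ang 0.2 rows 0.7
```

View pics/a.png

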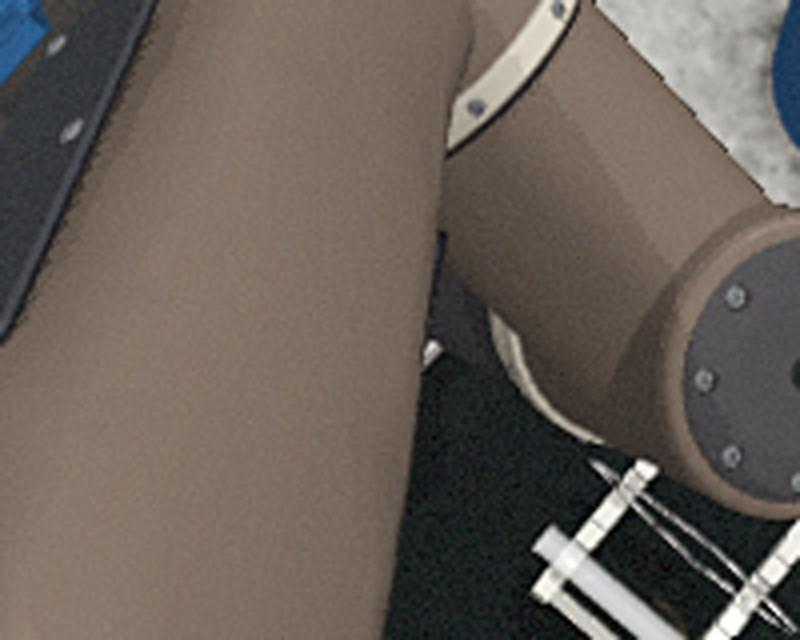

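```bash
python3 -m crank '[{"slide":[0.017,0.0038,0.022],"turn":[0,0,0],"fingers":-1},{"slide":[0.034,0.0038,0.044],"turn":[0,0,0],"fingers":-1},{"slide":[0.034,0.0038,0.044],"turn":[0,0,0],"fingers":-1},{"slide":[0.034,0.0038,0.044],"turn":[0,0,0],"fingers":-1}]';  python3 -c "
from h import *
snap('scene','scene4')
go([.5288,.1633,.0185],1.265,30)
"
```

```text
t: 4.57
eef_pos: [0.5275, 0.1599, 0.0225]
ee_rot: [-3.141, 0.521, -1.879]
force: [0.7, -0.8, -0.0]
width: 0.0162
t 4.62 pos [0.5279 0.1601 0.0229] F [-0.1 -0.3 -0.3] w 0.0165 q [ 0.26  0.35 -0.41 -0.76 -0.66  0.01]
slide [-0.0014  0.0002  0.0109] turn [-0.0003 -0.0003 -0.0002] dist 0.0055 ang 0.2 rows 0.1
```

View pics/scene4_raw.png

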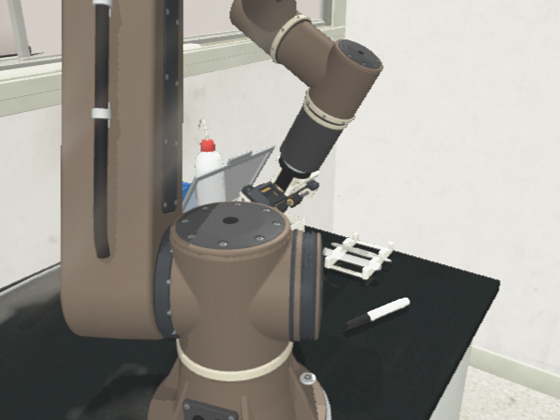

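```bash
python3 -m crank '[{"slide":[-0.001,0,0.0109],"turn":[0,0,0],"fingers":-1},{"slide":[-0.001,0,0.0109],"turn":[0,0,0],"fingers":-1},{"slide":[-0.001,0,0.0109],"turn":[0,0,0],"fingers":-1}]';  python3 -c "
from h import *
go([.5288,.1633,.0165],1.265,30)
"
```

```text
t: 4.87
eef_pos: [0.5283, 0.1641, 0.0176]
ee_rot: [-3.141, 0.521, -1.877]
force: [0.4, -0.4, -0.4]
width: 0.0165
t 4.87 pos [0.5283 0.1641 0.0176] F [ 0.4 -0.4 -0.4] w 0.0165 q [ 0.27  0.36 -0.41 -0.76 -0.65  0.01]
slide [ 0.0021 -0.0014  0.0012] turn [-0.0001 -0.0003 -0.    ] dist 0.0014 ang 0.1 rows 0.0
```

```bash
for i in 1 2; do python3 -m crank '[{"slide":[0.001,-0.0003,0.0017],"turn":[0,0,0],"fingers":-1},{"slide":[0.001,-0.0003,0.0017],"turn":[0,0,0],"fingers":-1}]'; done
```

```text
t: 5.03
eef_pos: [0.5284, 0.1641, 0.0164]
ee_rot: [-3.141, 0.522, -1.876]
force: [0.5, -0.1, 2.2]
width: 0.0164
t: 5.2
eef_pos: [0.5285, 0.1641, 0.0157]
ee_rot: [-3.141, 0.522, -1.876]
force: [-0.8, -0.6, 6.6]
width: 0.0163
```

```bash
python3 -m crank '[{"slide":[-0.0005,0,-0.001],"turn":[0,0,0],"fingers":-1},{"slide":[-0.0005,0,-0.001],"turn":[0,0,0],"fingers":-0.6},{"slide":[-0.0005,0,-0.001],"turn":[0,0,0],"fingers":-0.45},{"slide":[-0.0005,0,-0.001],"turn":[0,0,0],"fingers":-0.45}]'; python3 -c "
from h import *
go([.5285,.1641,.047],1.265,30)
go([.489,.0354,.047],1.265,30)
"
```

```text
t: 5.53
eef_pos: [0.5282, 0.1638, 0.0155]
ee_rot: [3.141, 0.521, -1.877]
force: [0.2, 0.1, -0.5]
width: 0.0228
t 5.53 pos [0.5282 0.1638 0.0155] F [ 0.2  0.1 -0.5] w 0.0228 q [ 0.26  0.36 -0.41 -0.77 -0.65  0.02]
slide [-0.032  -0.0004 -0.0543] turn [-0.     -0.0004 -0.0001] dist 0.0315 ang 0.2 rows 0.8
t 5.53 pos [0.5282 0.1638 0.0155] F [ 0.2  0.1 -0.5] w 0.0228 q [ 0.26  0.36 -0.41 -0.77 -0.65  0.02]
slide [ 0.2016 -0.0027 -0.1883] turn [-0.     -0.0004 -0.0001] dist 0.1379 ang 0.2 rows 3.3
```

```bash
python3 -m crank '[{"slide":[0,0,-0.03],"turn":[0,0,0],"fingers":-0.45},{"slide":[0,0,-0.1],"turn":[0,0,0],"fingers":-0.45},{"slide":[0,0,-0.18],"turn":[0,0,0],"fingers":-0.45},{"slide":[0.06,0,-0.22],"turn":[0,0,0],"fingers":-0.45},{"slide":[0.14,0,-0.25],"turn":[0,0,0],"fingers":-0.2}]'; python3 -c "
from h import *
snap('top','top5')
im=cv2.imread('pics/top5_raw.png'); cv2.imwrite('pics/a.png',cv2.resize(im[145:305,190:390],None,fx=4,fy=4,interpolation=cv2.INTER_CUBIC))
go([.4162+.001,-.0645+.0045,.05],1.35,30)
"
```

```text
t: 5.95
eef_pos: [0.4933, 0.0477, 0.0932]
ee_rot: [-3.133, 0.523, -1.869]
force: [1.4, 0.2, -1.3]
width: 0.0272
t 6.0 pos [0.4893 0.0412 0.0896] F [-2.7 -6.7 -1.9] w 0.0303 q [ 0.03  0.21 -0.43 -0.66 -0.86  0.08]
slide [ 0.2445  0.0768 -0.0488] turn [-0.0071 -0.0007 -0.0115] dist 0.1304 ang 4.9 rows 3.1
```

View pics/a.png

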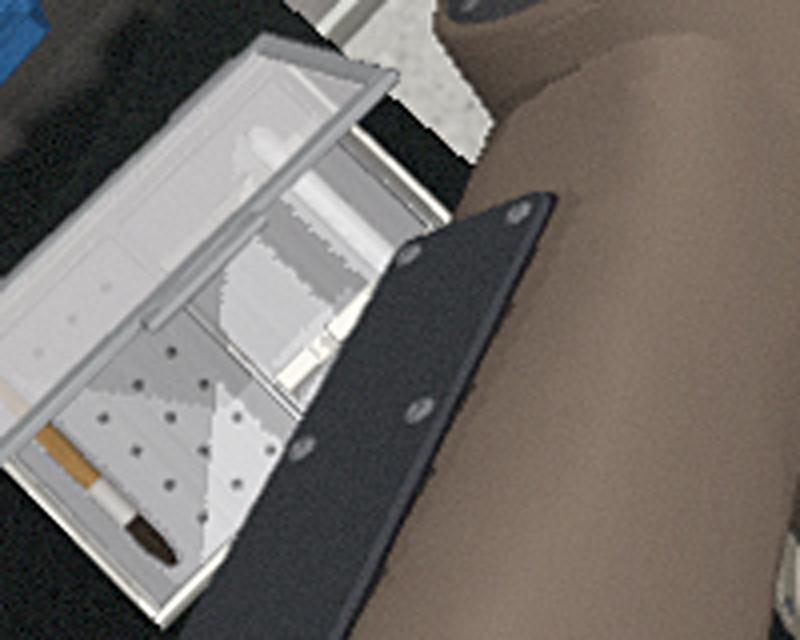

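```bash
python3 -m crank '[{"slide":[0.07,0.02,-0.015],"turn":[-0.002,0,-0.003],"fingers":-0.2},{"slide":[0.14,0.045,-0.03],"turn":[-0.004,0,-0.007],"fingers":-0.2},{"slide":[0.2,0.065,-0.04],"turn":[-0.007,0,-0.0115],"fingers":-0.2},{"slide":[0.2445,0.0768,-0.0488],"turn":[-0.007,0,-0.0115],"fingers":-0.2},{"slide":[0.2445,0.0768,-0.0488],"turn":[-0.007,0,-0.0115],"fingers":-0.2}]'; python3 -c "
from h import *
go([.4172,-.060,.013],1.35,30)
"
```

```text
t: 6.42
eef_pos: [0.4165, -0.0558, 0.0478]
ee_rot: [3.135, 0.521, -1.799]
force: [-0.3, 0.2, -0.1]
width: 0.0352
t 6.42 pos [ 0.4165 -0.0558  0.0478] F [-0.3  0.2 -0.1] w 0.0352 q [-0.22  0.27 -0.48 -0.66 -0.94  0.43]
slide [ 0.0414 -0.0037  0.0565] turn [ 0.0006 -0.0005 -0.001 ] dist 0.0351 ang 0.4 rows 0.8
```

```bash
python3 -m crank '[{"slide":[0.02,-0.0037,0.028],"turn":[0,0,-0.001],"fingers":-0.2},{"slide":[0.0414,-0.0037,0.0565],"turn":[0,0,-0.001],"fingers":-0.2},{"slide":[0.0414,-0.0037,0.0565],"turn":[0,0,-0.001],"fingers":-0.2},{"slide":[0.0414,-0.0037,0.0565],"turn":[0,0,-0.001],"fingers":-0.2}]'; python3 -c "
from h import *
go([.4172,-.060,.013],1.35,30)
"
```

```text
t: 6.75
eef_pos: [0.4197, -0.0574, 0.0144]
ee_rot: [3.14, 0.521, -1.788]
force: [0.1, 1.3, 0.8]
width: 0.0349
t 6.75 pos [ 0.4197 -0.0574  0.0144] F [0.1 1.3 0.8] w 0.0349 q [-0.23  0.34 -0.48 -0.7  -0.89  0.5 ]
slide [ 0.0066  0.0037 -0.0006] turn [ 0.0005 -0.0004  0.0004] dist 0.0038 ang 0.3 rows 0.1
```

```bash
python3 -m crank '[{"slide":[0.0066,0.0037,0.0006],"turn":[0,0,0],"fingers":-0.2},{"slide":[0.0066,0.0037,0.0006],"turn":[0,0,0],"fingers":-0.2},{"slide":[0.0066,0.0037,0.0006],"turn":[0,0,0],"fingers":-0.2}]'; python3 -c "
from h import *
go([.4172,-.060,.013],1.35,30)
"
```

```text
t: 7.0
eef_pos: [0.4181, -0.0598, 0.0137]
ee_rot: [-3.139, 0.521, -1.785]
force: [0.5, 0.4, -0.5]
width: 0.035
t 7.0 pos [ 0.4181 -0.0598  0.0137] F [ 0.5  0.4 -0.5] w 0.035 q [-0.24  0.34 -0.49 -0.7  -0.89  0.51]
slide [0.0013 0.0017 0.0009] turn [ 0.0001 -0.0004  0.0009] dist 0.0012 ang 0.3 rows 0.0
```

```bash
python3 -m crank '[{"slide":[0,0,0],"turn":[0,0,0],"fingers":-1},{"slide":[0,0,0],"turn":[0,0,0],"fingers":-1},{"slide":[0,0,0],"turn":[0,0,0],"fingers":-1},{"slide":[0,0,0],"turn":[0,0,0],"fingers":-1}]' 10; python3 -c "
from h import *
go([.4181,-.0598,.09],1.35,30)
o=np.array([.447,.185]);X=np.array([.301,.9536]);Y=np.array([-.9536,.301])
print(o-.13*X-.032*Y)
a=o-.13*X-.032*Y
go([a[0],a[1],.09],1.265,30)
"
```

```text
t: 7.33
eef_pos: [0.4179, -0.0598, 0.0132]
ee_rot: [-3.14, 0.521, -1.786]
force: [-0.3, 0.1, 2.7]
width: 0.0162
t 7.33 pos [ 0.4179 -0.0598  0.0132] F [-0.3  0.1  2.7] w 0.0162 q [-0.24  0.34 -0.49 -0.7  -0.89  0.51]
slide [-0.0766 -0.0007 -0.1331] turn [ 0.0002 -0.0004  0.0008] dist 0.0768 ang 0.3 rows 1.8
[0.4383852 0.0514   ]
t 7.33 pos [ 0.4179 -0.0598  0.0132] F [-0.3  0.1  2.7] w 0.0162 q [-0.24  0.34 -0.49 -0.7  -0.89  0.51]
slide [-0.2725  0.0074 -0.0206] turn [ 0.0069 -0.0004  0.0125] dist 0.1367 ang 5.1 rows 3.3
```

```bash
python3 -m crank '[{"slide":[-0.03,0,-0.052],"turn":[0,0,0],"fingers":-1},{"slide":[-0.0775,0,-0.133],"turn":[0,0,0],"fingers":-1},{"slide":[-0.14,0,-0.1],"turn":[0.003,0,0.005],"fingers":-1},{"slide":[-0.2,0.004,-0.06],"turn":[0.0069,0,0.0125],"fingers":-1},{"slide":[-0.24,0.0074,0.0],"turn":[0.0069,0,0.0125],"fingers":-1}]'; python3 -c "
from h import *
a=np.array([.4771,.1756])+np.array([.301,.9536])*.0046;print(a)
go([.4384,.0514,.048],1.265,30)
"
```

```text
t: 7.75
eef_pos: [0.4384, 0.0436, 0.076]
ee_rot: [-3.135, 0.524, -1.878]
force: [-0.0, 1.0, -0.4]
width: 0.0164
[0.4784846  0.17998656]
t 7.75 pos [0.4384 0.0436 0.076 ] F [-0.   1.  -0.4] w 0.0164 q [ 0.03  0.16 -0.53 -0.7  -0.82  0.13]
slide [0.0152 0.005  0.056 ] turn [-0.0012  0.0001 -0.0002] dist 0.0291 ang 0.4 rows 0.7
```

```bash
python3 -m crank '[{"slide":[0.0152,0.005,0.056],"turn":[-0.001,0,0],"fingers":-1},{"slide":[0.0152,0.005,0.056],"turn":[-0.001,0,0],"fingers":-1},{"slide":[0.0152,0.005,0.056],"turn":[-0.001,0,0],"fingers":-1}]';  python3 -c "
from h import *
go([.4785,.180,.047],1.265,30)
"
```

```text
t: 8.0
eef_pos: [0.4354, 0.0507, 0.0439]
ee_rot: [3.132, 0.52, -1.877]
force: [-0.1, -0.3, 0.6]
width: 0.0166
t 8.0 pos [0.4354 0.0507 0.0439] F [-0.1 -0.3  0.6] w 0.0166 q [ 0.03  0.22 -0.54 -0.74 -0.78  0.19]
slide [-0.2395 -0.0056  0.1301] turn [ 0.0016 -0.0005 -0.0001] dist 0.1363 ang 0.6 rows 3.3
```

```bash
python3 -m crank '[{"slide":[-0.06,-0.0056,0.0325],"turn":[0.0015,0,0],"fingers":-1},{"slide":[-0.12,-0.0056,0.065],"turn":[0.0015,0,0],"fingers":-1},{"slide":[-0.18,-0.0056,0.098],"turn":[0.0015,0,0],"fingers":-1},{"slide":[-0.2395,-0.0056,0.13],"turn":[0.0015,0,0],"fingers":-1},{"slide":[-0.2395,-0.0056,0.13],"turn":[0.0015,0,0],"fingers":-1}]';  python3 -c "
from h import *
go([.4785,.180,.024],1.265,30)
"
```

```text
t: 8.42
eef_pos: [0.4824, 0.1834, 0.0501]
ee_rot: [-3.136, 0.524, -1.874]
force: [-0.8, -0.5, 1.3]
width: 0.0163
t 8.42 pos [0.4824 0.1834 0.0501] F [-0.8 -0.5  1.3] w 0.0163 q [ 0.35  0.24 -0.5  -0.73 -0.63 -0.09]
slide [0.0337 0.0056 0.0407] turn [-0.0007  0.0001  0.0004] dist 0.0266 ang 0.3 rows 0.6
```

```bash
python3 -m crank '[{"slide":[0.017,0.0056,0.02],"turn":[0,0,0],"fingers":-1},{"slide":[0.0337,0.0056,0.0407],"turn":[0,0,0],"fingers":-1},{"slide":[0.0337,0.0056,0.0407],"turn":[0,0,0],"fingers":-1},{"slide":[0.0337,0.0056,0.0407],"turn":[0,0,0],"fingers":-1}]';  python3 -c "
from h import *
go([.4785,.180,.019],1.265,30)
"
```

```text
t: 8.75
eef_pos: [0.4762, 0.1752, 0.0224]
ee_rot: [-3.139, 0.521, -1.879]
force: [0.5, 0.0, 0.0]
width: 0.0166
t 8.75 pos [0.4762 0.1752 0.0224] F [0.5 0.  0. ] w 0.0166 q [ 0.32  0.28 -0.51 -0.79 -0.6  -0.  ]
slide [-0.0059 -0.0014  0.0111] turn [-0.0005 -0.0004 -0.0003] dist 0.0063 ang 0.3 rows 0.2
```

```bash
python3 -m crank '[{"slide":[-0.0059,-0.0014,0.0105],"turn":[0,0,0],"fingers":-1},{"slide":[-0.0059,-0.0014,0.0105],"turn":[0,0,0],"fingers":-1},{"slide":[-0.0059,-0.0014,0.0105],"turn":[0,0,0],"fingers":-1}]';  python3 -c "
from h import *
go([.4785,.180,.0175],1.265,30)
"
```

```text
t: 9.0
eef_pos: [0.4785, 0.1809, 0.0195]
ee_rot: [-3.138, 0.522, -1.876]
force: [0.1, 0.1, -0.6]
width: 0.0162
t 9.0 pos [0.4785 0.1809 0.0195] F [ 0.1  0.1 -0.6] w 0.0162 q [ 0.33  0.29 -0.51 -0.8  -0.59 -0.  ]
slide [ 0.0035 -0.0006  0.0026] turn [-0.0006 -0.0003  0.    ] dist 0.0022 ang 0.2 rows 0.1
```

```bash
for i in 1 2; do python3 -m crank '[{"slide":[0.0015,-0.0003,0.0024],"turn":[0,0,0],"fingers":-1},{"slide":[0.0015,-0.0003,0.0024],"turn":[0,0,0],"fingers":-1}]'; done
```

```text
t: 9.17
eef_pos: [0.4786, 0.1808, 0.0179]
ee_rot: [-3.137, 0.522, -1.876]
force: [0.5, 0.5, 2.1]
width: 0.0162
t: 9.33
eef_pos: [0.4792, 0.1808, 0.0167]
ee_rot: [-3.137, 0.522, -1.876]
force: [0.1, -0.8, 5.3]
width: 0.0168
```

```bash
python3 -m crank '[{"slide":[-0.0005,0,-0.001],"turn":[0,0,0],"fingers":-1},{"slide":[-0.0005,0,-0.001],"turn":[0,0,0],"fingers":-0.6},{"slide":[-0.0005,0,-0.001],"turn":[0,0,0],"fingers":-0.45},{"slide":[-0.0005,0,-0.001],"turn":[0,0,0],"fingers":-0.4},{"slide":[-0.0005,0,-0.001],"turn":[0,0,0],"fingers":-0.4}]'; python3 -m crank '[{"slide":[0,0,-0.03],"turn":[0,0,0],"fingers":-0.4},{"slide":[0,0,-0.1],"turn":[0,0,0],"fingers":-0.4},{"slide":[0,0,-0.18],"turn":[0,0,0],"fingers":-0.4},{"slide":[0.06,0,-0.22],"turn":[0,0,0],"fingers":-0.4},{"slide":[0.14,0,-0.25],"turn":[0,0,0],"fingers":-0.3}]'; python3 -c "
from h import *
go([.4593,-.0743,.05],1.345,30)
"
```

```text
t: 9.75
eef_pos: [0.4776, 0.1804, 0.0162]
ee_rot: [-3.14, 0.521, -1.877]
force: [0.3, 0.3, -0.2]
width: 0.0257
t: 10.17
eef_pos: [0.4422, 0.0647, 0.0937]
ee_rot: [-3.131, 0.524, -1.869]
force: [1.2, -0.0, -0.7]
width: 0.0293
t 10.17 pos [0.4422 0.0647 0.0937] F [ 1.2 -0.  -0.7] w 0.0293 q [ 0.09  0.12 -0.52 -0.68 -0.82  0.05]
slide [ 0.2651 -0.1149 -0.051 ] turn [-0.0074 -0.     -0.01  ] dist 0.1467 ang 4.5 rows 3.5
```

```bash
python3 -m crank '[{"slide":[0.08,-0.03,-0.015],"turn":[-0.002,0,-0.003],"fingers":-0.3},{"slide":[0.15,-0.065,-0.03],"turn":[-0.004,0,-0.006],"fingers":-0.3},{"slide":[0.22,-0.095,-0.042],"turn":[-0.0074,0,-0.01],"fingers":-0.3},{"slide":[0.265,-0.115,-0.051],"turn":[-0.0074,0,-0.01],"fingers":-0.3},{"slide":[0.265,-0.115,-0.051],"turn":[-0.0074,0,-0.01],"fingers":-0.3}]'; python3 -c "
from h import *
snap('top','top6')
im=cv2.imread('pics/top6_raw.png'); cv2.imwrite('pics/a.png',cv2.resize(im[140:340,190:420],None,fx=3.4,fy=3,interpolation=cv2.INTER_CUBIC))
go([.4605,-.0689,.018],1.345,30)
"
```

```text
t: 10.58
eef_pos: [0.457, -0.0786, 0.044]
ee_rot: [3.13, 0.52, -1.81]
force: [-0.4, -0.6, 0.1]
width: 0.0305
t 10.63 pos [ 0.4566 -0.0765  0.0448] F [-0.2  0.2  0.2] w 0.0304 q [-0.24  0.33 -0.39 -0.65 -0.97  0.42]
slide [ 0.0122 -0.0045  0.0547] turn [ 0.0008 -0.0003 -0.0019] dist 0.0281 ang 0.8 rows 0.7
```

View pics/a.png

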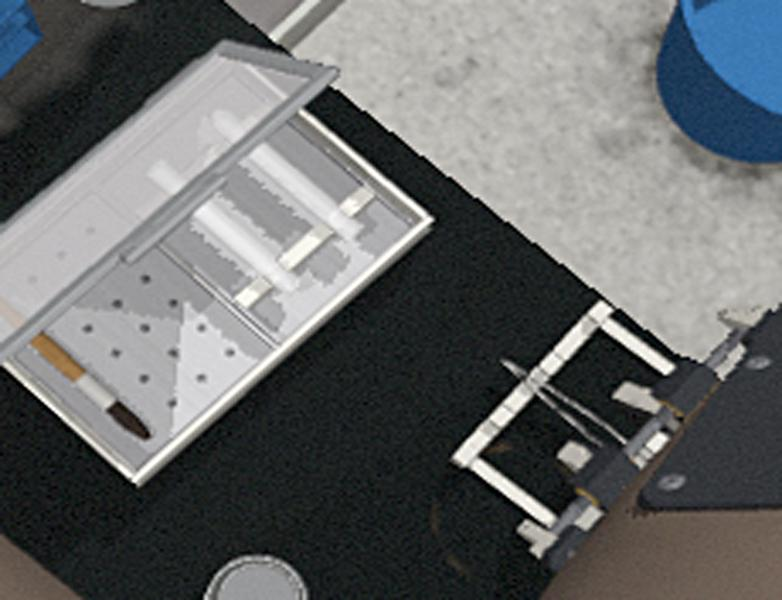

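Both tubes lie in their cradles (about (280,170) and (230,235) in this crop) and the fingers straddle the forceps. I'll carry on down to the forceps.

```bash
python3 -m crank '[{"slide":[0.006,-0.0045,0.027],"turn":[0.0008,0,-0.0019],"fingers":-0.3},{"slide":[0.0122,-0.0045,0.0547],"turn":[0.0008,0,-0.0019],"fingers":-0.3},{"slide":[0.0122,-0.0045,0.0547],"turn":[0.0008,0,-0.0019],"fingers":-0.3},{"slide":[0.0122,-0.0045,0.0547],"turn":[0.0008,0,-0.0019],"fingers":-0.3}]'; python3 -c "
from h import *
go([.4605,-.0689,.018],1.345,30)
"
```

```text
t: 10.97
eef_pos: [0.4603, -0.0658, 0.0192]
ee_rot: [-3.14, 0.522, -1.791]
force: [0.3, -0.1, 0.8]
width: 0.0307
t 10.97 pos [ 0.4603 -0.0658  0.0192] F [ 0.3 -0.1  0.8] w 0.0307 q [-0.23  0.37 -0.41 -0.68 -0.92  0.46]
slide [ 0.0063 -0.0018 -0.0009] turn [ 0.0003 -0.0003  0.0008] dist 0.0033 ang 0.3 rows 0.1
```

```bash
python3 -m crank '[{"slide":[0.0063,-0.0018,-0.0009],"turn":[0,0,0.0008],"fingers":-0.3},{"slide":[0.0063,-0.0018,-0.0009],"turn":[0,0,0.0008],"fingers":-0.3},{"slide":[0.0063,-0.0018,-0.0009],"turn":[0,0,0.0008],"fingers":-0.3}]'; python3 -c "
from h import *
go([.4605,-.0689,.018],1.345,30)
"
```

```text
t: 11.22
eef_pos: [0.4618, -0.0701, 0.0191]
ee_rot: [-3.139, 0.521, -1.796]
force: [-1.1, 0.2, 0.2]
width: 0.0307
t 11.22 pos [ 0.4618 -0.0701  0.0191] F [-1.1  0.2  0.2] w 0.0307 q [-0.23  0.38 -0.4  -0.68 -0.92  0.46]
slide [-0.0005  0.003   0.0028] turn [-0.0003 -0.0004  0.0001] dist 0.0021 ang 0.2 rows 0.0
```

```bash
python3 -m crank '[{"slide":[0.0005,0.002,0.003],"turn":[0,0,0],"fingers":-0.3},{"slide":[0.0005,0.002,0.003],"turn":[0,0,0],"fingers":-0.3}]'; python3 -m crank '[{"slide":[0,0,0],"turn":[0,0,0],"fingers":-1},{"slide":[0,0,0],"turn":[0,0,0],"fingers":-1},{"slide":[0,0,0],"turn":[0,0,0],"fingers":-1},{"slide":[0,0,0],"turn":[0,0,0],"fingers":-1}]' 15; python3 -c "
from h import *
go([.4605,-.0689,.018],1.345,30)
"
```

```text
t: 11.38
eef_pos: [0.4606, -0.0692, 0.0173]
ee_rot: [-3.14, 0.522, -1.796]
force: [-0.4, 0.4, -0.3]
width: 0.0305
t: 11.72
eef_pos: [0.4606, -0.0693, 0.0172]
ee_rot: [-3.14, 0.521, -1.796]
force: [-0.2, -0.2, 0.5]
width: 0.0116
t 11.72 pos [ 0.4606 -0.0693  0.0172] F [-0.2 -0.2  0.5] w 0.0116 q [-0.23  0.38 -0.41 -0.68 -0.91  0.47]
slide [-0.0015  0.0005 -0.001 ] turn [-0.0002 -0.0003  0.    ] dist 0.0009 ang 0.1 rows 0.0
```

```bash
python3 -c "
from h import *
go([.4606,-.0692,.09],1.345,30)
go([.4169,.0896,.075],1.265,30)
"
```

```text
t 11.72 pos [ 0.4606 -0.0693  0.0172] F [-0.2 -0.2  0.5] w 0.0116 q [-0.23  0.38 -0.41 -0.68 -0.91  0.47]
slide [-0.0727 -0.     -0.1261] turn [-0.0002 -0.0003  0.    ] dist 0.0728 ang 0.1 rows 1.7
t 11.72 pos [ 0.4606 -0.0693  0.0172] F [-0.2 -0.2  0.5] w 0.0116 q [-0.23  0.38 -0.41 -0.68 -0.91  0.47]
slide [-0.3092  0.1564  0.0441] turn [ 0.0062 -0.0003  0.0111] dist 0.1747 ang 4.6 rows 4.2
```

```bash
python3 -m crank '[{"slide":[-0.02,0,-0.04],"turn":[0,0,0],"fingers":-1},{"slide":[-0.06,0,-0.105],"turn":[0,0,0],"fingers":-1},{"slide":[-0.1,0.02,-0.11],"turn":[0.001,0,0.002],"fingers":-1},{"slide":[-0.16,0.05,-0.07],"turn":[0.003,0,0.005],"fingers":-1},{"slide":[-0.22,0.085,-0.03],"turn":[0.006,0,0.011],"fingers":-1}]'; python3 -c "
from h import *
snap('top','top7');snap('scene','scene7')
im=cv2.imread('pics/top7_raw.png'); cv2.imwrite('pics/a.png',cv2.resize(im[140:340,190:420],None,fx=3.4,fy=3,interpolation=cv2.INTER_CUBIC))
im=cv2.imread('pics/scene7_raw.png'); cv2.imwrite('pics/b.png',cv2.resize(im[100:280,200:420],None,fx=3,fy=3,interpolation=cv2.INTER_CUBIC))
go([.4169,.0896,.065],1.265,30)
"
```

```text
t: 12.13
eef_pos: [0.4404, 0.026, 0.086]
ee_rot: [-3.139, 0.522, -1.878]
force: [1.3, 1.6, -0.7]
width: 0.0115
t 12.23 pos [0.4362 0.0305 0.0854] F [ 1.  -1.5  0.1] w 0.0115 q [-0.    0.15 -0.51 -0.68 -0.86  0.14]
slide [-0.0673  0.0721  0.086 ] turn [0.0005 0.     0.0002] dist 0.0654 ang 0.2 rows 1.6
```

View pics/b.png

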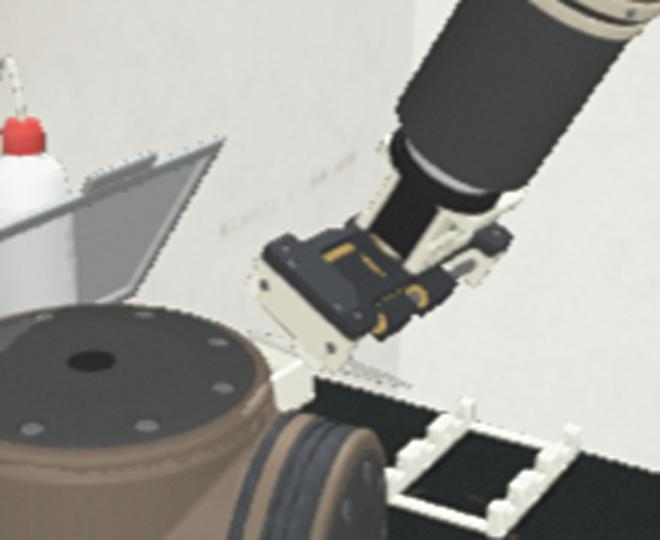

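View pics/a.png

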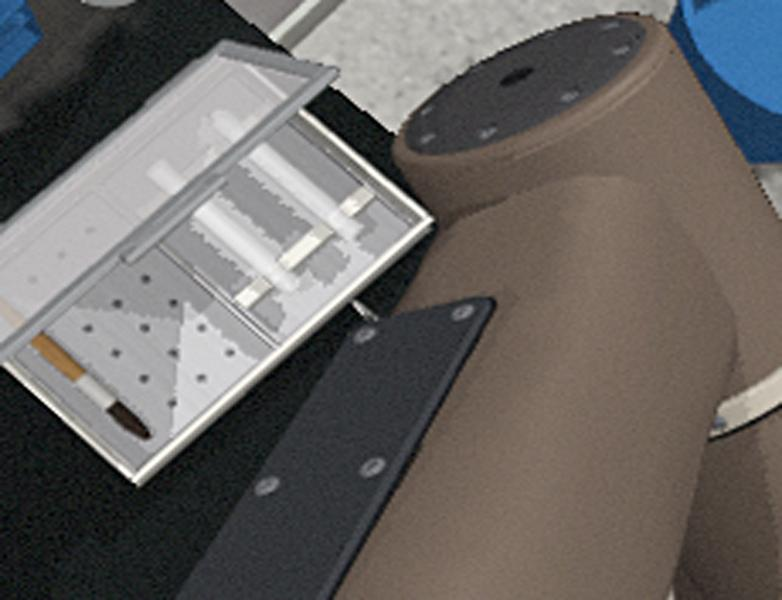

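```bash
python3 -m crank '[{"slide":[-0.034,0.036,0.043],"turn":[0,0,0],"fingers":-1},{"slide":[-0.067,0.072,0.086],"turn":[0,0,0],"fingers":-1},{"slide":[-0.067,0.072,0.086],"turn":[0,0,0],"fingers":-1},{"slide":[-0.067,0.072,0.086],"turn":[0,0,0],"fingers":-1}]'; python3 -c "
from h import *
go([.4029,.2046,.048],1.265,30)
"
```

```text
t: 12.57
eef_pos: [0.4186, 0.086, 0.0641]
ee_rot: [3.14, 0.521, -1.874]
force: [-0.1, -0.2, 0.5]
width: 0.0113
t 12.57 pos [0.4186 0.086  0.0641] F [-0.1 -0.2  0.5] w 0.0113 q [ 0.14  0.14 -0.59 -0.72 -0.75  0.08]
slide [-0.1721  0.1005  0.1362] turn [ 0.0005 -0.0004  0.0004] dist 0.1207 ang 0.3 rows 2.9
```

```bash
python3 -m crank '[{"slide":[-0.045,0.033,0.037],"turn":[0,0,0],"fingers":-1},{"slide":[-0.09,0.066,0.073],"turn":[0,0,0],"fingers":-1},{"slide":[-0.135,0.1,0.105],"turn":[0,0,0],"fingers":-1},{"slide":[-0.172,0.1005,0.136],"turn":[0,0,0],"fingers":-1},{"slide":[-0.172,0.1005,0.136],"turn":[0,0,0],"fingers":-1}]'; python3 -c "
from h import *
go([.4029,.2046,.022],1.265,30)
"
```

```text
t: 12.98
eef_pos: [0.4055, 0.2061, 0.0485]
ee_rot: [-3.141, 0.523, -1.874]
force: [0.1, 1.4, -1.3]
width: 0.0115
t 12.98 pos [0.4055 0.2061 0.0485] F [ 0.1  1.4 -1.3] w 0.0115 q [ 0.48  0.14 -0.64 -0.76 -0.54 -0.17]
slide [0.0303 0.0041 0.0438] turn [ 0.0002 -0.0002  0.0004] dist 0.0267 ang 0.2 rows 0.6
```

```bash
python3 -m crank '[{"slide":[0.015,0.004,0.022],"turn":[0,0,0],"fingers":-1},{"slide":[0.03,0.004,0.0438],"turn":[0,0,0],"fingers":-1},{"slide":[0.03,0.004,0.0438],"turn":[0,0,0],"fingers":-1},{"slide":[0.03,0.004,0.0438],"turn":[0,0,0],"fingers":-1}]'; python3 -c "
from h import *
go([.4029,.2046,.0135],1.265,30)
"
```

```text
t: 13.32
eef_pos: [0.4023, 0.201, 0.0215]
ee_rot: [3.14, 0.52, -1.878]
force: [0.7, 0.2, -0.4]
width: 0.0117
t 13.32 pos [0.4023 0.201  0.0215] F [ 0.7  0.2 -0.4] w 0.0117 q [ 0.44  0.2  -0.64 -0.83 -0.51 -0.06]
slide [0.0017 0.0009 0.0174] turn [ 0.0002 -0.0005 -0.0002] dist 0.0088 ang 0.2 rows 0.2
```

```bash
python3 -m crank '[{"slide":[0.0017,0,0.0174],"turn":[0,0,0],"fingers":-1},{"slide":[0.0017,0,0.0174],"turn":[0,0,0],"fingers":-1},{"slide":[0.0017,0,0.0174],"turn":[0,0,0],"fingers":-1}]'; python3 -c "
from h import *
go([.4029,.2046,.0115],1.265,30)
"
```

```text
t: 13.57
eef_pos: [0.4034, 0.205, 0.0143]
ee_rot: [3.141, 0.522, -1.877]
force: [-0.0, 0.7, -1.0]
width: 0.0115
t 13.57 pos [0.4034 0.205  0.0143] F [-0.   0.7 -1. ] w 0.0115 q [ 0.44  0.21 -0.64 -0.86 -0.5  -0.03]
slide [0.0038 0.0006 0.0043] turn [ 0.0001 -0.0003 -0.    ] dist 0.0029 ang 0.1 rows 0.1
```

```bash
for i in 1 2; do python3 -m crank '[{"slide":[0.0015,0,0.0028],"turn":[0,0,0],"fingers":-1},{"slide":[0.0015,0,0.0028],"turn":[0,0,0],"fingers":-1}]'; done
```

```text
t: 13.73
eef_pos: [0.403, 0.2054, 0.0127]
ee_rot: [3.141, 0.522, -1.876]
force: [0.1, -0.6, -0.7]
width: 0.0113
t: 13.9
eef_pos: [0.4032, 0.2056, 0.0111]
ee_rot: [-3.141, 0.522, -1.876]
force: [-1.8, -1.5, 5.5]
width: 0.0117
```

```bash
python3 -m crank '[{"slide":[-0.0005,0,-0.001],"turn":[0,0,0],"fingers":-1},{"slide":[-0.0005,0,-0.001],"turn":[0,0,0],"fingers":-0.65},{"slide":[-0.0005,0,-0.001],"turn":[0,0,0],"fingers":-0.5},{"slide":[-0.0005,0,-0.001],"turn":[0,0,0],"fingers":-0.45},{"slide":[-0.0005,0,-0.001],"turn":[0,0,0],"fingers":-0.45}]'; python3 -m crank '[{"slide":[0,0,-0.02],"turn":[0,0,0],"fingers":-0.45},{"slide":[0,0,-0.08],"turn":[0,0,0],"fingers":-0.45},{"slide":[0,0,-0.16],"turn":[0,0,0],"fingers":-0.45},{"slide":[0.03,-0.05,-0.2],"turn":[0,0,0],"fingers":-0.45},{"slide":[0.08,-0.12,-0.24],"turn":[0,0,0],"fingers":-0.45}]'; python3 -c "
from h import *
go([.45,.05,.2],1.265,0)
"
```

```text
t: 14.32
eef_pos: [0.4027, 0.2055, 0.0112]
ee_rot: [3.141, 0.521, -1.876]
force: [-0.5, 0.3, -0.2]
width: 0.0237
t: 14.73
eef_pos: [0.4289, 0.1032, 0.099]
ee_rot: [-3.135, 0.525, -1.867]
force: [1.1, 2.3, -1.1]
width: 0.0244
t 14.73 pos [0.4289 0.1032 0.099 ] F [ 1.1  2.3 -1.1] w 0.0244 q [ 0.2   0.08 -0.56 -0.67 -0.78 -0.05]
slide [-0.0239 -0.0729 -0.2191] turn [-0.0007  0.0836  0.0012] dist 0.1161 ang 30.1 rows 4.2
```

```bash
python3 -c "
from h import *
print('bottle', onz('top',(224,132),0.02), onz('top',(211,98),.18))
o=np.array([.447,.185]);X=np.array([.301,.9536]);Y=np.array([-.9536,.301])
for q in [(224,132,.02),(211,98,.18)]:
  p=onz('top',q[:2],q[2])[:2]-o; print(p@X,p@Y)
a=o-.1*X
go([a[0],a[1],.27],1.265,0)
"
```

```text
bottle [0.60510185 0.32018283 0.02      ] [0.60693324 0.32950306 0.18      ]
0.17649900292721551 -0.11007589243326454
0.18593802486489666 -0.10901691557002051
t 14.73 pos [0.4289 0.1032 0.099 ] F [ 1.1  2.3 -1.1] w 0.0244 q [ 0.2   0.08 -0.56 -0.67 -0.78 -0.05]
slide [-0.143   0.0129 -0.3124] turn [-0.0007  0.0836  0.0012] dist 0.1719 ang 30.1 rows 4.2
```

```bash
python3 -m crank '[{"slide":[-0.03,0.003,-0.07],"turn":[0,0.015,0],"fingers":-1},{"slide":[-0.065,0.006,-0.14],"turn":[0,0.035,0],"fingers":-1},{"slide":[-0.1,0.009,-0.22],"turn":[0,0.055,0],"fingers":-1},{"slide":[-0.143,0.0129,-0.312],"turn":[0,0.0836,0.0012],"fingers":-1},{"slide":[-0.143,0.0129,-0.312],"turn":[0,0.0836,0.0012],"fingers":-1}]'; python3 -c "
from h import *
snap('top','top8');snap('scene','scene8')
im=cv2.imread('pics/top8_raw.png'); cv2.imwrite('pics/a.png',cv2.resize(im[140:340,160:390],None,fx=3.4,fy=3,interpolation=cv2.INTER_CUBIC))
o=np.array([.447,.185]);X=np.array([.301,.9536])
a=o+.02*X
go([a[0],a[1],.26],1.265,0)
"
```

```text
t: 15.15
eef_pos: [0.4182, 0.0883, 0.2498]
ee_rot: [3.139, 0.057, -1.885]
force: [1.0, 0.9, -1.9]
width: 0.0012
t 15.25 pos [0.4217 0.0929 0.2545] F [ 0.1  0.5 -1. ] w 0.0005 q [ 0.64 -0.1  -0.45 -0.04 -1.17 -0.94]
slide [-0.2311  0.007   0.0034] turn [-0.0005  0.01    0.0001] dist 0.1156 ang 3.6 rows 2.8
```

View pics/a.png

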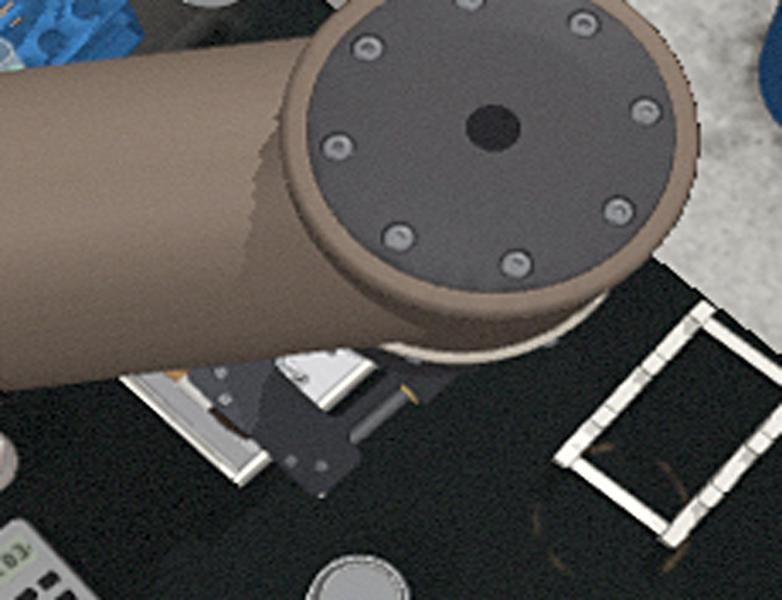

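View pics/scene8_raw.png

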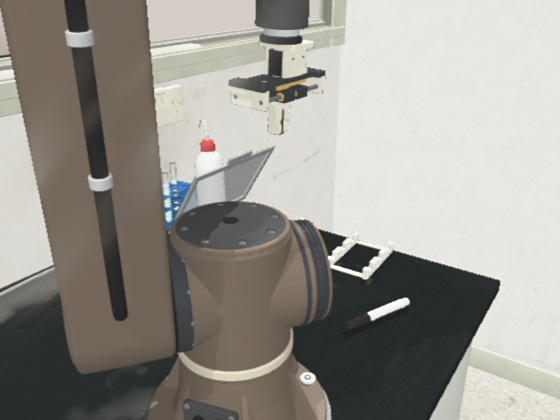

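```bash
python3 -c "
from h import *
go([.46,-.1,.25],1.265,0)"
```

```text
t 15.25 pos [0.4217 0.0929 0.2545] F [ 0.1  0.5 -1. ] w 0.0005 q [ 0.64 -0.1  -0.45 -0.04 -1.17 -0.94]
slide [ 0.3449 -0.1889 -0.0121] turn [-0.0005  0.01    0.0001] dist 0.1967 ang 3.6 rows 4.7
```

```bash
python3 -m crank '[{"slide":[0.345,-0.189,-0.012],"turn":[0,0.01,0],"fingers":-1},{"slide":[0.345,-0.189,-0.012],"turn":[0,0.01,0],"fingers":-1},{"slide":[0.345,-0.189,-0.012],"turn":[0,0.01,0],"fingers":-1},{"slide":[0.345,-0.189,-0.012],"turn":[0,0.01,0],"fingers":-1},{"slide":[0.345,-0.189,-0.012],"turn":[0,0.01,0],"fingers":-1}]'; python3 -c "
from h import *
snap('top','top9')
im=cv2.imread('pics/top9_raw.png'); cv2.imwrite('pics/a.png',cv2.resize(im[140:310,160:330],None,fx=3.5,fy=3.5,interpolation=cv2.INTER_CUBIC))
"
```

```text
t: 15.67
eef_pos: [0.4561, -0.1047, 0.2422]
ee_rot: [3.135, -0.0, -1.879]
force: [1.4, 0.3, 0.2]
width: 0.0004
```

View pics/a.png

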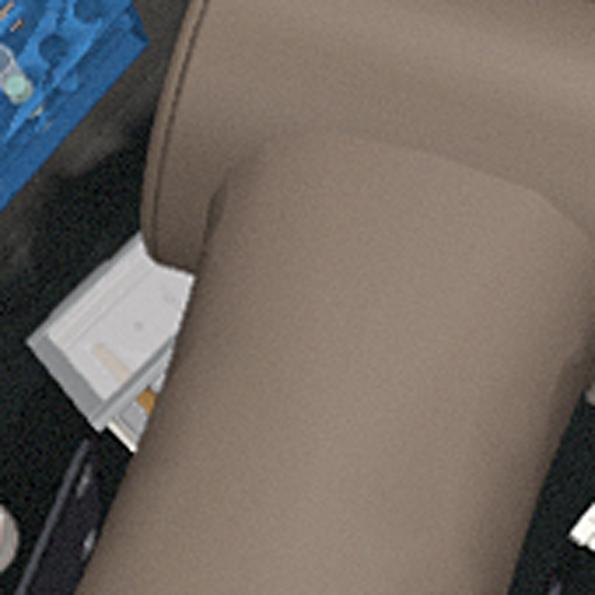

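```bash
python3 -c "
from h import *
go([.40,-.33,.25],1.265,0)"
```

```text
t 15.72 pos [ 0.4565 -0.1076  0.2418] F [ 1.4 -3.9  1.4] w 0.0002 q [ 0.19  0.01 -0.39 -0.   -1.18 -0.5 ]
slide [ 0.458  -0.0279 -0.0158] turn [ 0.0011 -0.0003 -0.0007] dist 0.2296 ang 0.5 rows 5.5
```

```bash
python3 -m crank '[{"slide":[0.458,-0.028,-0.016],"turn":[0,0,0],"fingers":-1},{"slide":[0.458,-0.028,-0.016],"turn":[0,0,0],"fingers":-1},{"slide":[0.458,-0.028,-0.016],"turn":[0,0,0],"fingers":-1},{"slide":[0.458,-0.028,-0.016],"turn":[0,0,0],"fingers":-1},{"slide":[0.458,-0.028,-0.016],"turn":[0,0,0],"fingers":-1}]'; python3 -c "
from h import *
snap('top','top10')
im=cv2.imread('pics/top10_raw.png'); cv2.imwrite('pics/a.png',cv2.resize(im[140:310,160:330],None,fx=3.5,fy=3.5,interpolation=cv2.INTER_CUBIC))
"
```

```text
t: 16.13
eef_pos: [0.4043, -0.3058, 0.2497]
ee_rot: [3.136, 0.0, -1.879]
force: [1.0, -0.8, 0.3]
width: 0.0005
```

View pics/a.png

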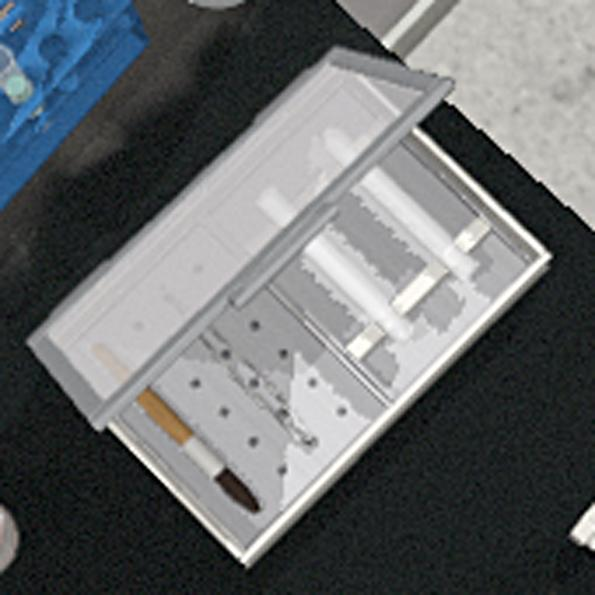

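```bash
python3 -c "
from h import *
go([.453,.2041,.255],1.265,0)"
```

```text
t 16.18 pos [ 0.4025 -0.3113  0.2497] F [ 1.8 -4.7  2.9] w 0.0007 q [-0.27  0.07 -0.31  0.   -1.2  -0.04]
slide [-1.0121  0.2197 -0.0108] turn [ 0.0011 -0.0003 -0.0009] dist 0.5179 ang 0.5 rows 12.4
```

```bash
python3 -m crank '[{"slide":[-1,0.217,-0.0108],"turn":[0,0,0],"fingers":-1},{"slide":[-1,0.217,-0.0108],"turn":[0,0,0],"fingers":-1},{"slide":[-1,0.217,-0.0108],"turn":[0,0,0],"fingers":-1},{"slide":[-1,0.217,-0.0108],"turn":[0,0,0],"fingers":-1},{"slide":[-1,0.217,-0.0108],"turn":[0,0,0],"fingers":-1}]'; python3 -c "
from h import *
go([.453,.2041,.255],1.265,0)"
```

```text
t: 16.6
eef_pos: [0.4244, -0.0953, 0.2521]
ee_rot: [3.136, 0.0, -1.881]
force: [1.5, 0.7, 0.2]
width: 0.0004
t 16.6 pos [ 0.4244 -0.0953  0.2521] F [1.5 0.7 0.2] w 0.0004 q [ 0.23 -0.06 -0.44 -0.   -1.2  -0.54]
slide [-0.5876  0.1283 -0.0048] turn [ 0.0009  0.0001 -0.0007] dist 0.3007 ang 0.4 rows 7.2
```

```bash
python3 -m crank '[{"slide":[-0.588,0.128,-0.0048],"turn":[0,0,0],"fingers":-1},{"slide":[-0.588,0.128,-0.0048],"turn":[0,0,0],"fingers":-1},{"slide":[-0.588,0.128,-0.0048],"turn":[0,0,0],"fingers":-1},{"slide":[-0.588,0.128,-0.0048],"turn":[0,0,0],"fingers":-1},{"slide":[-0.588,0.128,-0.0048],"turn":[0,0,0],"fingers":-1}]'; python3 -c "
from h import *
go([.453,.2041,.255],1.265,0)"
```

```text
t: 17.02
eef_pos: [0.4439, 0.1128, 0.2543]
ee_rot: [3.136, 0.001, -1.879]
force: [1.1, -0.2, 0.6]
width: 0.0006
t 17.02 pos [0.4439 0.1128 0.2543] F [ 1.1 -0.2  0.6] w 0.0006 q [ 0.68 -0.02 -0.39 -0.01 -1.2  -0.98]
slide [-0.1795  0.0381 -0.0011] turn [ 0.0009  0.0001 -0.0004] dist 0.0917 ang 0.4 rows 2.2
```

```bash
python3 -m crank '[{"slide":[-0.08,0.019,0],"turn":[0,0,0],"fingers":-1},{"slide":[-0.15,0.038,0],"turn":[0,0,0],"fingers":-1},{"slide":[-0.18,0.038,0],"turn":[0,0,0],"fingers":-1},{"slide":[-0.18,0.038,0],"turn":[0,0,0],"fingers":-1},{"slide":[-0.18,0.038,0],"turn":[0,0,0],"fingers":-1}]'; python3 -c "
from h import *
snap('scene','scene11')
o=np.array([.447,.185]);X=np.array([.301,.9536])
def T(th,r=.18,off=0):
  th=np.radians(th);x=.089-r*np.cos(th)+(.003+off)*np.sin(th)+.0095;z=.04+r*np.sin(th)+(.003+off)*np.cos(th);a=o+X*x;return np.array([a[0],a[1],z]),x
s=get_state();p=s['eef_pos'];print('xbox',(p[:2]-o)@X)
for th,off in [(58,.012),(56,0),(50,0),(44,0),(38,0),(32,0),(30,0)]:
  P,x=T(th,off=off);print(th,np.round(P,4),round(x,4)); Rc=R.from_euler('xyz',s['ee_rot']);print(np.round(Rc.inv().apply(P-p)/.5,4))
"
```

```text
t: 17.43
eef_pos: [0.4535, 0.2028, 0.2535]
ee_rot: [3.135, -0.001, -1.878]
force: [-0.3, -0.7, 0.1]
width: 0.0005
xbox 0.018084088770079818
58 [0.4518 0.2001 0.2006] 0.0158
[0.0044 0.0014 0.1061]
56 [0.4471 0.1853 0.1909] 0.0003
[0.0354 0.0012 0.1255]
50 [0.4425 0.1708 0.1798] -0.0149
[0.0658 0.001  0.1478]
44 [0.4383 0.1574 0.1672] -0.0289
[0.0938 0.0007 0.173 ]
38 [0.4345 0.1454 0.1532] -0.0415
[0.119  0.0005 0.2011]
32 [0.4312 0.1349 0.1379] -0.0526
[1.410e-01 2.000e-04 2.316e-01]
30 [0.4302 0.1317 0.1326] -0.0559
[1.477e-01 2.000e-04 2.423e-01]
```

View pics/scene11_raw.png

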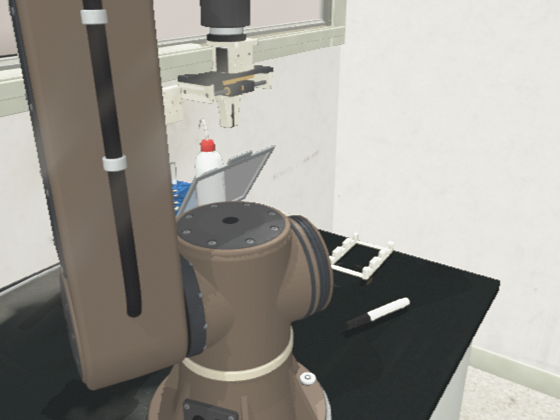

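```bash
python3 -m crank '[{"slide":[0.0044,0.001,0.05],"turn":[0,0,0],"fingers":-1},{"slide":[0.0044,0.001,0.106],"turn":[0,0,0],"fingers":-1},{"slide":[0.0044,0.001,0.106],"turn":[0,0,0],"fingers":-1},{"slide":[0.02,0.001,0.116],"turn":[0,0,0],"fingers":-1},{"slide":[0.0354,0.001,0.1255],"turn":[0,0,0],"fingers":-1}]'; python3 -m crank '[{"slide":[0,0,0],"turn":[0,0,0],"fingers":-1}]'; python3 -c "
from h import *
go([.4425,.1708,.1798],1.265,0)
go([.4345,.1454,.1532],1.265,0)"
```

```text
t: 17.9
eef_pos: [0.4484, 0.1852, 0.1926]
ee_rot: [3.137, 0.002, -1.88]
force: [0.5, 3.1, 0.4]
width: 0.0005
t: 17.98
eef_pos: [0.4478, 0.1843, 0.1923]
ee_rot: [3.137, 0.002, -1.88]
force: [-0.2, 0.2, -0.5]
width: 0.0005
t 17.98 pos [0.4478 0.1843 0.1923] F [-0.2  0.2 -0.5] w 0.0005 q [ 0.79  0.07 -0.44 -0.01 -1.06 -1.1 ]
slide [0.029  0.0017 0.0249] turn [ 0.0008  0.0003 -0.0006] dist 0.0191 ang 0.4 rows 0.5
t 17.98 pos [0.4478 0.1843 0.1923] F [-0.2  0.2 -0.5] w 0.0005 q [ 0.79  0.07 -0.44 -0.01 -1.06 -1.1 ]
slide [0.0824 0.0011 0.078 ] turn [ 0.0008  0.0003 -0.0006] dist 0.0567 ang 0.4 rows 1.4
```

Contact is about to start (3 N along +y). Sweeping along the arc in small steps.

```bash
python3 -m crank '[{"slide":[0.015,0,0.012],"turn":[0,0,0],"fingers":-1},{"slide":[0.029,0,0.025],"turn":[0,0,0],"fingers":-1},{"slide":[0.044,0,0.037],"turn":[0,0,0],"fingers":-1},{"slide":[0.057,0,0.05],"turn":[0,0,0],"fingers":-1},{"slide":[0.057,0,0.05],"turn":[0,0,0],"fingers":-1}]'; python3 -c "
from h import *
snap('scene','scene12')
go([.4345,.1454,.1532],1.265,0)
im=cv2.imread('pics/scene12_raw.png'); cv2.imwrite('pics/b.png',cv2.resize(im[80:260,140:360],None,fx=3,fy=3,interpolation=cv2.INTER_CUBIC))
"
```

```text
t: 18.4
eef_pos: [0.4377, 0.1566, 0.1651]
ee_rot: [3.134, -0.002, -1.881]
force: [0.2, 1.1, 0.3]
width: 0.0001
t 18.45 pos [0.4378 0.157  0.1655] F [ 0.1 -0.3  0.2] w 0.0005 q [ 0.76  0.07 -0.51 -0.01 -0.99 -1.07]
slide [ 0.0241 -0.001   0.0246] turn [ 0.0012 -0.0003 -0.0006] dist 0.0172 ang 0.5 rows 0.4
```

View pics/b.png

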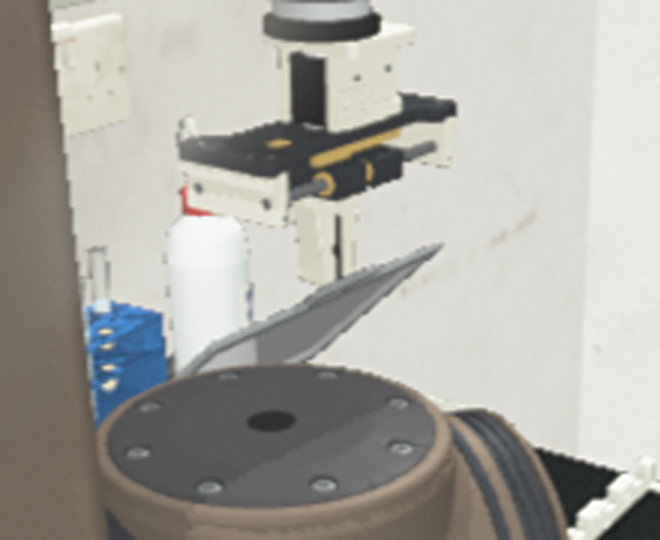

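```bash
python3 -m crank '[{"slide":[0.012,0,0.0123],"turn":[0,0,0],"fingers":-1},{"slide":[0.024,0,0.0246],"turn":[0,0,0],"fingers":-1},{"slide":[0.034,0,0.037],"turn":[0,0,0],"fingers":-1},{"slide":[0.044,0,0.05],"turn":[0,0,0],"fingers":-1},{"slide":[0.044,0,0.05],"turn":[0,0,0],"fingers":-1}]'; python3 -c "
from h import *
go([.4302,.1317,.1326],1.265,0)"
```

```text
t: 18.87
eef_pos: [0.4309, 0.1361, 0.1399]
ee_rot: [3.134, -0.002, -1.88]
force: [-0.3, 0.2, 0.7]
width: 0.0005
t 18.87 pos [0.4309 0.1361 0.1399] F [-0.3  0.2  0.7] w 0.0005 q [ 0.74  0.07 -0.58 -0.01 -0.93 -1.04]
slide [ 0.0089 -0.0015  0.0147] turn [ 0.0012 -0.0003 -0.0006] dist 0.0086 ang 0.5 rows 0.2
```

```bash
python3 -m crank '[{"slide":[0.004,0,0.007],"turn":[0,0,0],"fingers":-1},{"slide":[0.008,0,0.013],"turn":[0,0,0],"fingers":-1},{"slide":[0.008,0,0.013],"turn":[0,0,0],"fingers":-1},{"slide":[0.008,0,0.013],"turn":[0,0,0],"fingers":-1}]'; python3 -c "
from h import *
go([.4302,.1317,.1326],1.265,0)
go([.41,-.1,.27],1.265,0)"
```

```text
t: 19.2
eef_pos: [0.4304, 0.1332, 0.1346]
ee_rot: [3.135, -0.001, -1.88]
force: [0.1, -0.7, 0.2]
width: 0.0002
t 19.2 pos [0.4304 0.1332 0.1346] F [ 0.1 -0.7  0.2] w 0.0002 q [ 0.74  0.08 -0.59 -0.01 -0.91 -1.04]
slide [ 0.003  -0.0006  0.0041] turn [ 0.001  -0.0001 -0.0005] dist 0.0026 ang 0.4 rows 0.1
t 19.2 pos [0.4304 0.1332 0.1346] F [ 0.1 -0.7  0.2] w 0.0002 q [ 0.74  0.08 -0.59 -0.01 -0.91 -1.04]
slide [ 0.457  -0.1012 -0.271 ] turn [ 0.001  -0.0001 -0.0005] dist 0.2704 ang 0.4 rows 6.5
```

```bash
python3 -m crank '[{"slide":[0,0,-0.05],"turn":[0,0,0],"fingers":-1},{"slide":[0,0,-0.12],"turn":[0,0,0],"fingers":-1},{"slide":[0.07,-0.01,-0.19],"turn":[0,0,0],"fingers":-1},{"slide":[0.14,-0.03,-0.23],"turn":[0,0,0],"fingers":-1},{"slide":[0.22,-0.05,-0.25],"turn":[0,0,0],"fingers":-1}]'; python3 -c "
from h import *
go([.40,-.33,.25],1.265,0)"
```

```text
t: 19.62
eef_pos: [0.423, 0.0287, 0.2606]
ee_rot: [3.139, 0.002, -1.877]
force: [2.0, 0.2, 0.1]
width: 0.0005
t 19.62 pos [0.423  0.0287 0.2606] F [2.  0.2 0.1] w 0.0005 q [ 0.53 -0.09 -0.44 -0.   -1.22 -0.84]
slide [ 0.6979 -0.1722  0.0191] turn [ 0.0004  0.0004 -0.    ] dist 0.3596 ang 0.2 rows 8.6
```

```bash
python3 -m crank '[{"slide":[0.7,-0.172,0.019],"turn":[0,0,0],"fingers":-1},{"slide":[0.7,-0.172,0.019],"turn":[0,0,0],"fingers":-1},{"slide":[0.7,-0.172,0.019],"turn":[0,0,0],"fingers":-1},{"slide":[0.7,-0.172,0.019],"turn":[0,0,0],"fingers":-1},{"slide":[0.7,-0.172,0.019],"turn":[0,0,0],"fingers":-1}]'; python3 -m crank '[{"slide":[0.29,-0.07,0],"turn":[0,0,0],"fingers":-1},{"slide":[0.29,-0.07,0],"turn":[0,0,0],"fingers":-1},{"slide":[0.29,-0.07,0],"turn":[0,0,0],"fingers":-1},{"slide":[0.29,-0.07,0],"turn":[0,0,0],"fingers":-1},{"slide":[0.29,-0.07,0],"turn":[0,0,0],"fingers":-1}]';python3 -c "
from h import *
snap('top','top13');snap('scene','scene13')
im=cv2.imread('pics/top13_raw.png'); cv2.imwrite('pics/a.png',cv2.resize(im[140:310,160:330],None,fx=3.5,fy=3.5,interpolation=cv2.INTER_CUBIC))
"
```

```text
t: 20.03
eef_pos: [0.4074, -0.1809, 0.2521]
ee_rot: [3.136, 0.0, -1.879]
force: [0.3, 0.3, 0.9]
width: -0.0001
t: 20.45
eef_pos: [0.3965, -0.3315, 0.2506]
ee_rot: [3.134, -0.001, -1.883]
force: [0.7, 0.5, 0.1]
width: 0.0001
```

View pics/a.png

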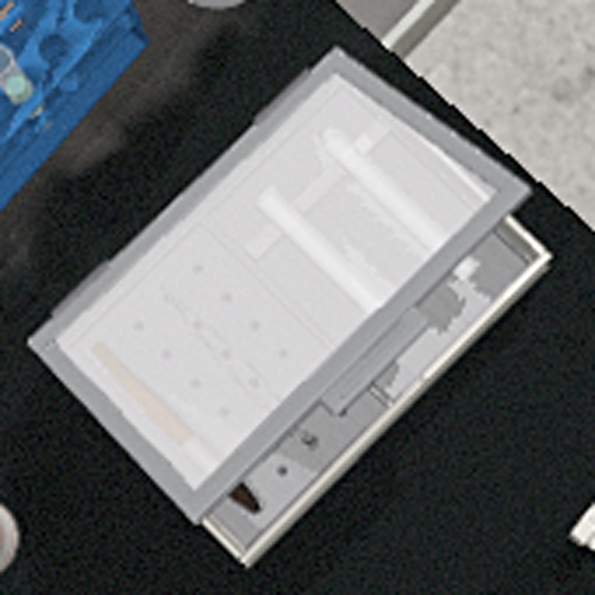

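View pics/scene13_raw.png

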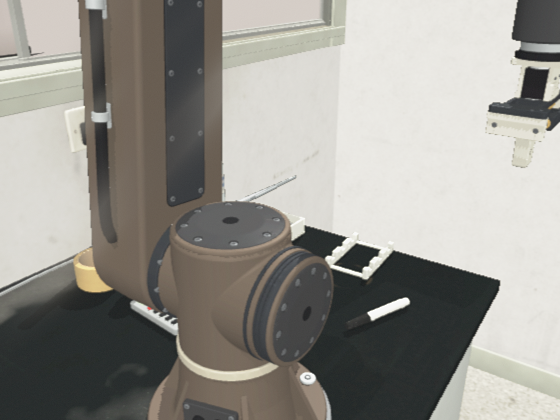

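Run:
```python
from h import *
o=np.array([.447,.1851,0]);yaw=1.265
x=np.array([np.cos(yaw),np.sin(yaw),0]);y=np.array([-x[1],x[0],0])
T=lambda a,b:(160+a/3.5-.36,140+b/3.5-.36)
for p,r in [((341,413),.191),((433,326),.191),((197,523),.176),((531,189),.176)]:
  O,D=ray('top',T(*p))
  ts=np.linspace(.85,1.12,5001)
  e=[abs(np.hypot((O+D*t-o)@x-.089,(O+D*t)[2]-.04)-r) for t in ts]
  P=O+D*ts[int(np.argmin(e))];print(P.round(3),round((P-o)@y,4),np.degrees(np.arctan2(P[2]-.04,.089-(P-o)@x)))
```

```text
[0.392 0.122 0.136] 0.0331 30.123068462332867
[0.454 0.102 0.134] -0.0322 29.43363572944499
[0.31  0.162 0.128] 0.1236 29.898234826200863
[0.544 0.09  0.131] -0.1208 31.044397578890905
```

```bash
python3 -m crank '[{"slide":[0,0,0],"turn":[0,0,0],"fingers":-1},{"slide":[0,0,0],"turn":[0,0,0],"fingers":-1}]'; python3 -c "
from h import *
print(job_done())"
```

```text
t: 20.72
eef_pos: [0.3975, -0.3269, 0.2516]
ee_rot: [3.136, 0.0, -1.879]
force: [-0.4, 0.5, -0.4]
width: 0.0004
the job is handed in; nothing more can be done
None
```

I laid both glass tubes in the two cradles of the tube tray. Each was lowered until I felt light contact (5–7 N) at the expected cradle height, then released. The forceps lie flat in the plain tray beside the brush. I then pushed the cover down along its arc and handed the job in at about 20.7 s, with the arm well clear.

- **Contents:** the last pictures show both tubes lying across the bars over their notches. They also show the forceps and brush flat in their tray and an empty stand.
- **Cover angle:** four points on its front edge gave 29.4 to 31.0 degrees, and the fingertip position when I finished pushing gave about 31, so it stands at roughly 30.
- **Wash bottle and rack:** the arm never went near either. I did not measure their positions again at the end.

No check failed. The arm's moves came out a few millimetres off at times, so I corrected them before each grasp and placing.

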